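# Stack and centre two segmented shade rings in the gluing chuck

### The arm

A 6-joint arm with a two-finger parallel gripper is mounted at the origin on the work surface. World frame = base frame: x ahead of the robot, y to its left, z up, the work surface at z = 0. Lengths are in m, angles in rad, forces in N, time in s.
With the tool pointing down it reaches from about 0.425 to 0.925 m from the base axis. Payload 12.5 kg.
Tool frame: the origin (TCP) lies between the finger pads; the fingertips stand 8 mm ahead of it and the grasp point (between the pads) lies 11 mm behind it; z points along the fingers, y is the direction in which the jaws open and shut (so a half turn about z gives the same grasp; the last joint's range is limited). The gripper opens to 85 mm and grips with 20 to 120 N. Pads are 22 mm wide; open, the fingers measure 114 mm over their backs; the gripper's body (76 mm by 85 mm) begins 54 mm behind the grasp point. The pads swing forward as they close: fully open they stand 13 mm farther back than shut.
Start: joints at [1.019, 0.491, 1.559, -0, 1.092, -0.106], TCP at [0.269, 0.564, 0.216] pointing down, gripper open.
Joint ranges: [-3.1, 3.1], [-0.84, 2.19], [0.05, 2.79], [-1.13, 4.28], [0.06, 2.93], [-2.69, 2.69]. Speed limits (rad/s): [2.22, 2.22, 2.79, 3.14, 3.14, 3.14].

### API

Orientations are given as a unit quaternion [x, y, z, w].
In Python, from bench import r gives the robot as it stands.
- The arm moves only by the tool move_arm, never from a script. Its argument "deltas" is a list of rows, each a list of 3 entries, a list of its own where there are three numbers: the turn, a rotation vector about the tool's x, y, z in rad, then the shift along the tool's x, y, z in m, then the finger opening in m, from 0 to 0.0854. In form: [[[rx, ry, rz], [tx, ty, tz], fingers], ...]. A call has exactly 8 rows; each row shifts and turns the commanded pose from where the row before left it, along the tool's axes as they then stand; what a row does not reach is not made up. A row lasts 1/8 s, in which the tool goes at most 62.5 mm and 10.7 degrees, less where a joint would pass 70% of its speed; a pose out of reach is approached as far as the arm can. A call with a gripper value outside its range is refused whole. The fingers move at their own pace and stop on an object; "newtons" is the grip in N (left out, the last holds). Time passes only in rows, so rows that do not move let the fingers close, or fill a call up. It gives the time, the measured TCP pose, the force and the opening at its end, in the units of the state.
- r.get_state(): the state, without advancing time (a new reading comes with each control period).
- r.grab_frame(name): name is "scene" or "top" or "wrist"; returns a dict with "color" (480x640x3 uint8, red, green, blue), "depth" (480x640 float32, m along the optical axis (not along the pixel's ray), 0 where there is no reading), "fx", "fy", "cx", "cy" (pixels), "R" (3x3) and "t" (3): a world point X has camera coordinates R X + t. Camera axes: x right, y down, z forward; pixel columns grow to the right and rows downward; lengths in m; the calibration is good to about 2 mm. The wrist camera is an equidistant fisheye: a pixel r from the principal point sees the ray r / f radians off the axis. A picture is of the moment at which its call begins.
- r.sign_off(): hands the job in, once; it reports no verdict.
The state is a dict: "clock": time; "joint_positions": joint angles; "joint_vel": joint speeds; "joint_torque": joint torques, N m; "tool_pos": TCP position; "tool_rot": TCP orientation; "ft_force": force on the tool from outside, world axes, zero at the start; "wrist_torque": the same for the moment, N m; "finger_gap": finger opening in m.
Only numpy, scipy, OpenCV 4.12 (cv2) and the standard library are available. Lean on these libraries where they do the work, as an engineer would, in place of code of your own. Each camera call takes 0.05 s, during which the arm holds its last target.

### The job

Dry-stack the lamp-shade rings in the centring chuck: lower the dark walnut ring flat onto the pad between the open jaws, let go and press it down from above with the fingertips to feel that it lies flat; only then lower the pale maple ring on top of it, let go and press that one down in the same way. Finally turn the slim aluminium collar anticlockwise by its orange knob until the four jaws have closed right up to both rings and centred them, then let go. Do not drop the rings in, keep the gripper off the fixed plates above and below the collar, and leave everything else on the bench where it is.

Things in the scene. Friction and masses are not known exactly. Their poses are not given: they have to be found in the camera images.
- walnut_ring: Dark brown segmented wooden ring (walnut), twelve-sided: 92 mm across its flats, 95 mm across its corners, round-ish hole 56 mm across its flats, wall 18 mm, 16 mm thick, about 50 g. Starts flat on the bench. Origin: centre of its underside, z up along its axis. Too wide to grip across; pinch its wall from above with one finger in the hole (a wide flat pad meets the wall over about 20 to 22 mm).
- maple_ring: Pale cream segmented wooden ring (maple), same shape and size as the walnut ring: 92 mm across flats, hole 56 mm, wall 18 mm, 16 mm thick, about 50 g. Starts flat on the bench. Origin: centre of its underside, z up.
- chuck_centre (a point): Centre of the top face of the chuck's square pad (80 x 80 x 6 mm brown board, 44 mm above the bench), where the walnut ring's underside centre belongs; the maple ring's belongs 16 mm higher. Axes: z up; x and y point along the four jaw slots, so the jaws stand at 0, 90, 180 and 270 degrees about z and the diagonals between them are free for the fingers. Turns with the chuck as it is placed on the bench.
- pad: The square board on top of the chuck that the rings lie on, 80 x 80 mm, top face 44 mm above the bench. Its origin is on the chuck's axis at bench level. Four black rubber-sleeved jaws (posts 16 mm in diameter, tops 80 mm above the bench) stand around it. With the collar at 0 their inner faces are 58 mm from the axis; turning the collar brings all four inwards together, 14 mm per radian.
- top_plate: Fixed grey round plate of the chuck over the collar, 160 mm in diameter, from 28 to 38 mm above the bench. Origin on the chuck's axis at bench level. Not to be pushed.
- base_plate: Fixed plywood round plate of the chuck under the collar, 170 mm in diameter, from 0 to 17.5 mm above the bench. Origin on the chuck's axis at bench level. Not to be pushed.
- collar (a joint): Turn of the slim aluminium collar (166 mm in diameter, 9 mm thick, sandwiched between the two fixed plates) about the chuck's vertical axis, rad. 0 = jaws fully open; positive = anticlockwise seen from above = jaws closing; end stop at 0.9. Rings stop the jaws between about 0.74 (jaws on the rings' corners) and 0.86 (on their flats). Stiff: takes about 0.25 N m (2.5 N at the knob) and stays where it is left.
- knob_top (a point): Top of the orange upright knob on the collar's short lever: a round post 18 mm in diameter, 40 mm tall, its top 66 mm above the bench, its axis 112 mm from the chuck's axis. It travels round the chuck with the collar; z up, the radial lever under it ends 26 mm above the bench, 20 mm wide.
- cherry_ring: Bystander: larger, thinner reddish segmented ring, 136 mm across, 10 mm thick. Origin: centre of its underside.
- sanding_block: Bystander: cork sanding block, 112 x 67 x 29 mm. Origin: centre of its underside.
- glue_bottle: Bystander: yellowish glue bottle with an orange cap, 60 mm in diameter, 190 mm tall, standing. Origin: centre of its underside.
- pendant_shade: Bystander: turned dark wooden lamp shade, round, 144 mm in diameter, 134 mm tall. Origin: centre of its underside.
- lampholder: Bystander: copper lampholder, 40 mm in diameter, 56 mm tall, standing. Origin: centre of its underside.
- caliper: Bystander: steel caliper with a black head lying flat, about 230 mm long, 10 mm thick. Origin: 30 mm from the middle of its bar, on the underside.
There are look-alikes about, which are no part of the job. What is shaped like the part that bears chuck_centre but yellow is not meant.

How it is judged:
On the way, in this order (a step that is already met when the one before it is completed fails the run):
1. the walnut ring lies flat on the pad between the open jaws, let go (horizontal distance between walnut_ring and chuck_centre below 0.012 m and z of walnut_ring in the frame of chuck_centre between -0.003 and 0.003 m and angle between walnut_ring's own z axis and vertical below 0.04 rad and contact force between each of the fingers, the arm and walnut_ring below 0.5 N and value of joint collar below 0.3 rad), for 0.1 s.
2. the walnut ring alone is pressed down on the pad (5 N or more for 0.2 s) before the maple ring is added (horizontal distance between walnut_ring and chuck_centre below 0.012 m and z of walnut_ring in the frame of chuck_centre between -0.003 and 0.003 m and angle between walnut_ring's own z axis and vertical below 0.04 rad and value of joint collar below 0.3 rad and contact force between walnut_ring and pad above 5 N and distance between maple_ring and walnut_ring above 0.08 m), for 0.2 s.
3. the maple ring lies flat on the walnut ring, let go (horizontal distance between each of walnut_ring, maple_ring and chuck_centre below 0.012 m and z of walnut_ring in the frame of chuck_centre between -0.003 and 0.003 m and angle between each of walnut_ring, maple_ring's own z axis and vertical below 0.04 rad and z of maple_ring in the frame of chuck_centre between 0.013 and 0.019 m and contact force between each of the fingers, the arm and maple_ring below 0.5 N and value of joint collar below 0.3 rad), for 0.1 s.
4. the maple ring is pressed down on the walnut ring (5 N or more for 0.2 s), the jaws still open (horizontal distance between each of walnut_ring, maple_ring and chuck_centre below 0.012 m and z of walnut_ring in the frame of chuck_centre between -0.003 and 0.003 m and angle between each of walnut_ring, maple_ring's own z axis and vertical below 0.04 rad and z of maple_ring in the frame of chuck_centre between 0.013 and 0.019 m and value of joint collar below 0.3 rad and contact force between maple_ring and walnut_ring above 5 N), for 0.2 s.
At the end, for the whole second after the job is handed in: The walnut ring lies flat on the pad and the maple ring flat on the walnut ring (heights within 3 mm, tilt under 0.04 rad), both within 3 mm of the chuck's axis, at rest and let go; the collar is turned to 0.70 rad or more, so that the jaws stand at the rings, and is at rest (horizontal distance between each of walnut_ring, maple_ring and chuck_centre below 0.003 m and z of walnut_ring in the frame of chuck_centre between -0.003 and 0.003 m and angle between each of walnut_ring, maple_ring's own z axis and vertical below 0.04 rad and z of maple_ring in the frame of chuck_centre between 0.013 and 0.019 m and contact force between each of the fingers, the arm and walnut_ring below 0.5 N and contact force between each of the fingers, the arm and maple_ring below 0.5 N and value of joint collar above 0.7 rad and velocity of joint collar between -0.02 and 0.02 rad/s and linear speed of each of walnut_ring, maple_ring below 0.01 m/s); the robot touches nothing.
It fails at once if a ring dropped into the chuck (falling free faster than 0.6 m/s, a drop of about 18 mm) instead of being lowered ((horizontal distance between walnut_ring and chuck_centre below 0.05 m and contact force between the fingers and walnut_ring below 0.01 N and linear speed of walnut_ring above 0.6 m/s) or (horizontal distance between maple_ring and chuck_centre below 0.05 m and contact force between the fingers and maple_ring below 0.01 N and linear speed of maple_ring above 0.6 m/s)).
It fails at once if the gripper pushing on the chuck's fixed top or base plate with more than 8 N (contact force between any of the fingers, the arm and top_plate above 8 N or contact force between any of the fingers, the arm and base_plate above 8 N).
It fails at once if another thing on the bench moved by more than 30 mm (distance of any of cherry_ring, sanding_block, glue_bottle, pendant_shade, lampholder, caliper from where it was at the start of the episode above 0.03 m).
It also fails if it takes over 67 s, if anything falls off the work surface, if the arm or the gripper's body presses on something with over 40 N, if the wrist force passes 120 N, or if a joint passes its speed limit or range.

## Working session

There is one attempt and no reset: what is moved stays moved. The work goes in short steps, Python scripts to look and compute and a tool call to move; the robot and the scene stay as the last step left them, time stands still between calls to the robot, and variables do not carry over. Pictures are saved under pics/ and viewed, and the job is handed in when it is done.

Besides the shell and the picture viewer there is one more tool, called after ">>>" as name(argument=value, ...) on one line, values as JSON. move_arm: Moves the arm, as the interface text tells. Its arguments: {"type":"object","properties":{"deltas":{"type":"array"},"newtons":{"type":"number"}},"required":["deltas"]}

```bash
mkdir -p pics; ls; cat > h.py <<'E'
import numpy as np,cv2
from bench import r
def save(n,f,crop=None,scale=1):
    im=f['color'][:,:,::-1]
    if crop: x0,y0,x1,y1=crop; im=im[y0:y1,x0:x1]
    if scale!=1: im=cv2.resize(im,None,fx=scale,fy=scale,interpolation=cv2.INTER_CUBIC)
    cv2.imwrite(f'pics/{n}.png',im)
def ray(f,u,v):
    R=np.array(f['R']);t=np.array(f['t'])
    d=np.array([(u-f['cx'])/f['fx'],(v-f['cy'])/f['fy'],1.0])
    return -R.T@t, R.T@d
def onz(f,u,v,z):
    o,d=ray(f,u,v); return o+d*(z-o[2])/d[2]
def cloud(f):
    v,u=np.mgrid[:480,:640]; D=f['depth']
    P=np.stack([(u-f['cx'])/f['fx']*D,(v-f['cy'])/f['fy']*D,D],-1)
    return (P-np.array(f['t']))@np.array(f['R'])
def proj(f,X):
    c=np.array(f['R'])@np.array(X)+np.array(f['t']); return f['fx']*c[0]/c[2]+f['cx'],f['fy']*c[1]/c[2]+f['cy']
E
python3 - <<'E'
from h import *
import pickle
s=r.get_state(); print(s)
for n in ('top','scene','wrist'):
    f=r.grab_frame(n); save(n+'0',f); pickle.dump(f,open(n+'0.pkl','wb')); print(n,f['fx'],f['cx'],f['cy'],-np.array(f['R']).T@np.array(f['t']))
E
```

```text
pics
{'clock': 0.0, 'joint_positions': array([ 1.01942896e+00,  4.91536586e-01,  1.55952394e+00,  1.42058681e-05,
        1.09172970e+00, -1.05595475e-01]), 'joint_vel': array([ 0.00126717, -0.00197489, -0.00084171, -0.00099403, -0.00022621,
        0.00055373]), 'joint_torque': array([-2.06375422e-03, -6.18453240e+01, -2.61588335e+01, -1.97915138e-04,
        4.10179389e-03, -2.66731303e-05]), 'tool_pos': array([0.26929406, 0.56369025, 0.21561638]), 'tool_rot': array([ 2.21048253e-01,  9.75262688e-01, -5.64737051e-04, -1.99136073e-04]), 'ft_force': array([0.55387139, 0.44959474, 0.35842632]), 'wrist_torque': array([-0.01640466, -0.01073471,  0.01377372]), 'finger_gap': 0.08563399130184088}
top 503.60499096436996 311.5252731173863 241.6216289050818 [0.3764768  0.02669424 1.0907449 ]
scene 482.5980116390935 319.2302057035844 233.57459623416517 [1.38469768 0.27559532 0.75314317]
wrist 371.64829954431775 313.738328506948 239.10764781354007 [0.20435841 0.59501838 0.37283011]
```

View pics/top0.png

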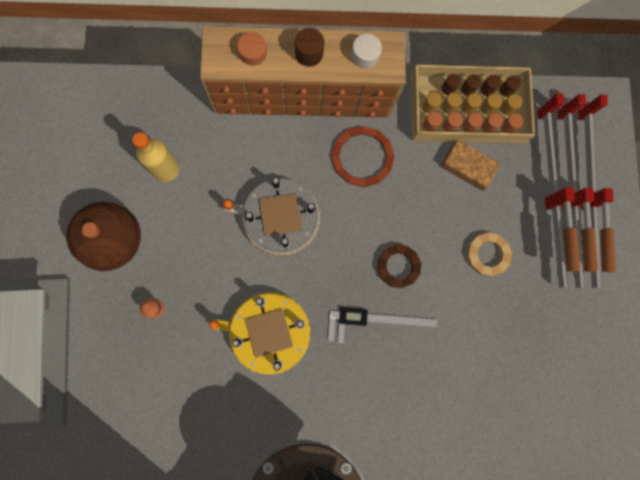

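View pics/scene0.png

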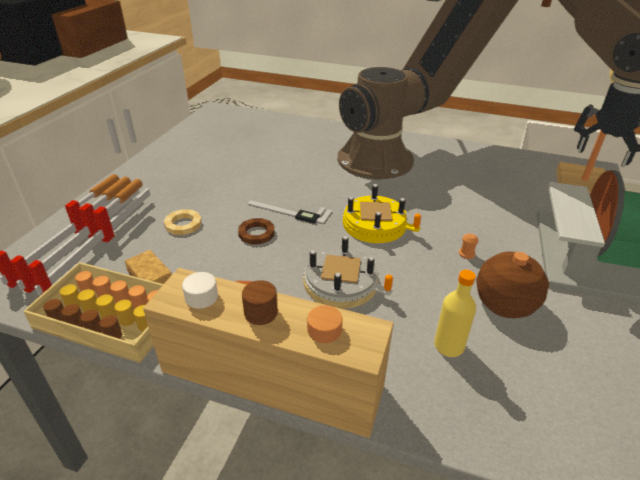

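View pics/wrist0.png

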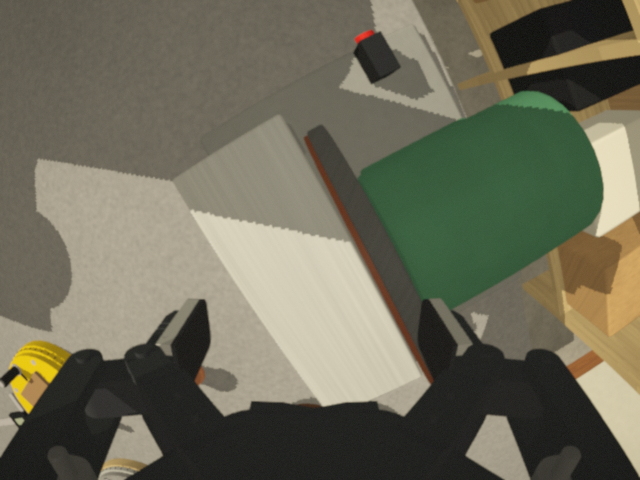

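Top view: the grey chuck (280,215) with the orange knob (228,204) is the target; its look-alike is the yellow chuck (270,332). Walnut ring is dark brown at (399,265) and maple pale at (490,254); the other ring-like or dark brown things are the cherry ring (362,156), the shade (104,236) and the jars (309,47), (367,50). The orange cap (141,140) and the yellow chuck's knob (214,324) could be mistaken for the knob. Close crop next.

```bash
python3 - <<'E'
from h import *
import pickle
f=pickle.load(open('top0.pkl','rb'))
save('crop_chuck',f,(210,160,330,270),5); save('crop_rings',f,(360,220,530,300),4)
P=cloud(f); print(f['R'])
hsv=cv2.cvtColor(f['color'],cv2.COLOR_RGB2HSV)
def comp(name,box,zlo,zhi):
    x0,y0,x1,y1=box; m=np.zeros((480,640),bool); m[y0:y1,x0:x1]=1
    m&=(P[...,2]>zlo)&(P[...,2]<zhi)&(f['depth']>0)
    v,u=np.nonzero(m); p=P[m]
    (c,rad)=cv2.minEnclosingCircle(p[:,:2].astype(np.float32))
    print(name,m.sum(),'encl',np.round(c,4),round(rad,4),'med z',np.median(p[:,2]),'mean',p.mean(0).round(4))
    return p
comp('walnut',(370,235,430,295),.010,.03)
comp('maple',(460,225,520,285),.010,.03)
comp('pad',(240,175,325,260),.041,.050)
comp('topplate',(230,165,330,265),.034,.041)
comp('jaws',(240,165,325,260),.072,.09)
comp('knob',(215,190,245,225),.055,.075)
comp('yknob',(200,310,228,340),.055,.075)
comp('cherry',(320,120,400,195),.006,.03)
comp('block',(440,135,505,195),.02,.05)
E
```

```text
[[ 0.01101836 -0.99946735  0.03071842]
 [-0.98826362 -0.01556539 -0.15196295]
 [ 0.15236015 -0.02868352 -0.98790872]]
walnut 956 encl [ 0.493  -0.1943] 0.0475 med z 0.016392984141959128 mean [ 0.4931 -0.1941  0.0163]
maple 962 encl [ 0.5222 -0.3925] 0.048 med z 0.016587188830329558 mean [ 0.5213 -0.3923  0.0164]
pad 1696 encl [0.5959 0.0635] 0.0794 med z 0.04409278991383031 mean [0.5963 0.0634 0.0442]
topplate 2321 encl [0.5968 0.0764] 0.0928 med z 0.038494729365981764 mean [0.5936 0.0632 0.0383]
jaws 194 encl [0.5963 0.0639] 0.0719 med z 0.07823500364339699 mean [0.5962 0.0639 0.0784]
knob 62 encl [0.6135 0.1742] 0.0094 med z 0.06494877728751905 mean [0.612  0.1731 0.0643]
yknob 64 encl [0.3646 0.1926] 0.0087 med z 0.06482347799056588 mean [0.3646 0.1919 0.0642]
cherry 1267 encl [ 0.7425 -0.1063] 0.0952 med z 0.01046315363857606 mean [ 0.7396 -0.1177  0.0105]
block 1713 encl [ 0.7459 -0.3587] 0.082 med z 0.02953772747837082 mean [ 0.7305 -0.3565  0.0298]
```

View pics/crop_chuck.png

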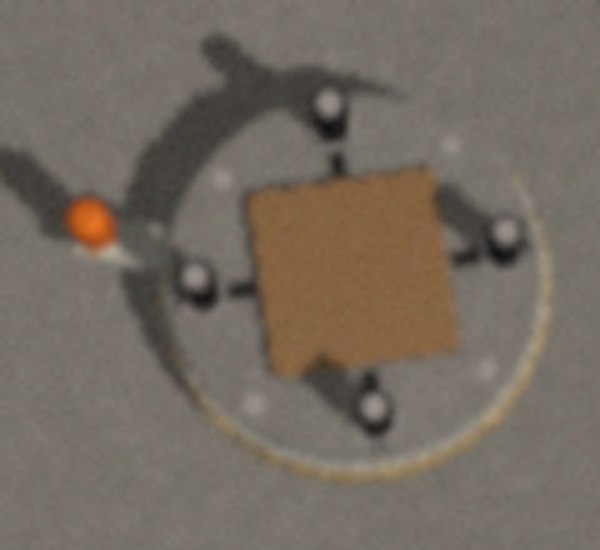

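View pics/crop_rings.png

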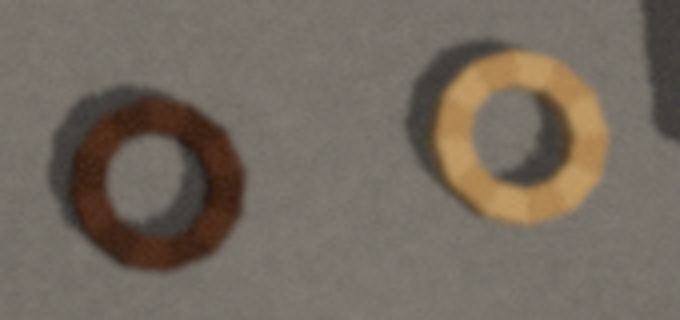

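The crop confirms it: the grey chuck has the brown pad, its knob at (228,204) and open jaws. The rings are dark walnut (left) and pale maple (right). Next: the chuck angle and the first deltas.

```bash
cat >> h.py <<'E'
from scipy.spatial.transform import Rotation as Ro
def go(tgt,yawdeg):
    """yawdeg = world angle of tool y; prints needed turn and shift (shift in axes after the turn)"""
    s=r.get_state(); R0=Ro.from_quat(s['tool_rot'])
    a=np.radians(yawdeg); y=np.array([np.cos(a),np.sin(a),0]); z=np.array([0,0,-1.]); x=np.cross(y,z)
    R1=Ro.from_matrix(np.stack([x,y,z],1))
    rv=(R0.inv()*R1).as_rotvec()
    d=R1.inv().apply(np.array(tgt)-s['tool_pos'])
    print('turn',rv.round(4),'shift',d.round(4),'pos',s['tool_pos'].round(4),'gap',round(s['finger_gap'],4),'F',s['ft_force'].round(1),'t',s['clock'])
E
python3 - <<'E'
from h import *
import pickle
f=pickle.load(open('top0.pkl','rb')); P=cloud(f)
m=np.zeros((480,640),np.uint8); m[165:260,240:325]=1
mj=(m>0)&(P[...,2]>.072)&(P[...,2]<.09)
n,l,st,c=cv2.connectedComponentsWithStats(mj.astype(np.uint8))
C=np.array([.5962,.0637])
for i in range(1,n):
    p=P[l==i]; 
    if len(p)<10: continue
    d=p.mean(0)[:2]-C; print(len(p),p.mean(0).round(4),np.degrees(np.arctan2(d[1],d[0])).round(1),np.hypot(*d).round(4))
hsv=cv2.cvtColor(f['color'],cv2.COLOR_RGB2HSV)
mp=(m>0)&(hsv[...,0]<20)&(hsv[...,1]>90)&(abs(P[...,2]-.044)<.004)
p=P[mp][:,:2]; print(len(p),cv2.minAreaRect((p*1000).astype(np.float32)))
b=C-.037*np.array([np.cos(np.radians(53.5)),np.sin(np.radians(53.5))]); print(b)
w=np.array([.493,-.1943])-.037*np.array([np.cos(np.radians(53.5)),np.sin(np.radians(53.5))]); print(w)
go([w[0],w[1],.12],53.5)
E
```

```text
50 [0.6591 0.0735 0.0784] 8.8 0.0637
47 [ 6.061e-01 -2.000e-04  7.840e-02] -81.2 0.0647
49 [0.5849 0.1264 0.0781] 100.2 0.0637
48 [0.5323 0.0527 0.0785] -170.3 0.0648
1318 ((596.098388671875, 63.34904479980469), (79.89717864990234, 80.92121887207031), 9.412996292114258)
[0.57419156 0.0339573 ]
[ 0.47099156 -0.2240427 ]
turn [-0.0009  0.      0.1912] shift [-0.6307 -0.5134  0.0957] pos [0.2694 0.5638 0.2157] gap 0.0855 F [-0.   0.  -0.7] t 0.15
```

>>> move_arm(deltas=[[[0,0,0.1755],[0,0,0],0.044],[[0,0,0],[-0.0516,-0.0267,0],0.044],[[0,0,0],[-0.0516,-0.0267,0],0.044],[[0,0,0],[-0.0516,-0.0267,0],0.044],[[0,0,0],[-0.0516,-0.0267,0],0.044],[[0,0,0],[-0.0516,-0.0267,0],0.044],[[0,0,0],[-0.0516,-0.0267,0],0.044],[[0,0,0],[-0.0516,-0.0267,0],0.044]], newtons=40)

```text
clock: 1.15
tool_pos: [0.455, 0.2, 0.2162]
tool_rot: [0.306, 0.952, 0.0, 0.0]
ft_force: [-0.4, 1.3, -0.6]
finger_gap: 0.0441
```

>>> move_arm(deltas=[[[0,0,0],[-0.0516,-0.0267,0],0.044],[[0,0,0],[-0.0301,-0.0442,0.014],0.044],[[0,0,0],[-0.0301,-0.0442,0.014],0.044],[[0,0,0],[-0.0301,-0.0442,0.014],0.044],[[0,0,0],[-0.0301,-0.0442,0.014],0.044],[[0,0,0],[-0.0301,-0.0442,0.014],0.044],[[0,0,0],[-0.0301,-0.0442,0.014],0.044],[[0,0,0],[-0.0301,-0.0442,0.014],0.044]])

```text
clock: 2.15
tool_pos: [0.4718, -0.2261, 0.1177]
tool_rot: [0.306, 0.952, 0.0, 0.0]
ft_force: [1.8, 0.8, 0.2]
finger_gap: 0.0437
```

```bash
python3 - <<'E'
from h import *
go([.4715,-.2244,.05],54.4); print(r.get_state()['joint_positions'].round(2))
f=r.grab_frame('wrist'); save('w1',f)
go([.4715,-.2244,.011],54.4)
E
```

```text
turn [ 0.0001  0.     -0.0001] shift [0.0012 0.0012 0.0677] pos [ 0.4718 -0.2261  0.1177] gap 0.0437 F [1.8 0.8 0.2] t 2.15
[-0.57  0.48  1.91  0.    0.75 -1.52]
turn [-0.0007  0.0004 -0.0022] shift [0.004  0.0053 0.1051] pos [ 0.4717 -0.231   0.1161] gap 0.044 F [-1.7 -5.3 -1.9] t 2.2
```

View pics/w1.png

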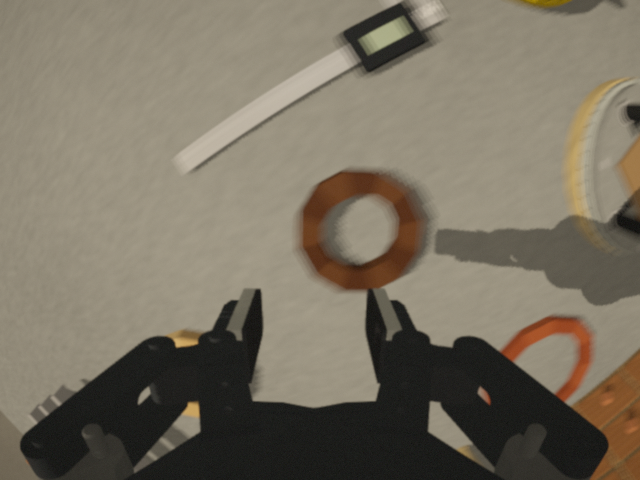

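The wrist picture shows the ring (362,228) ahead and to the right of the open fingers (240–385, 330), with the arm still settling. I'll go down partway and look again.

>>> move_arm(deltas=[[[0,0,0],[0,0,0.03],0.044],[[0,0,0],[0,0,0.035],0.044],[[0,0,0],[0,0,0],0.044],[[0,0,0],[0,0,0],0.044],[[0,0,0],[0,0,0],0.044],[[0,0,0],[0,0,0],0.044],[[0,0,0],[0,0,0],0.044],[[0,0,0],[0,0,0],0.044]])

```text
clock: 3.2
tool_pos: [0.4721, -0.2242, 0.0534]
tool_rot: [0.306, 0.952, 0.0, 0.0]
ft_force: [0.2, 0.4, 0.5]
finger_gap: 0.0441
```

```bash
python3 - <<'E'
from h import *
go([.4715,-.2244,.011],54.4)
f=r.grab_frame('top'); save('t1',f,(340,210,460,320),5)
f=r.grab_frame('wrist'); save('w2',f)
E
```

```text
turn [0.0001 0.0002 0.0001] shift [ 0.0004 -0.0005  0.0424] pos [ 0.4721 -0.2242  0.0534] gap 0.0441 F [0.2 0.4 0.5] t 3.2
```

View pics/w2.png

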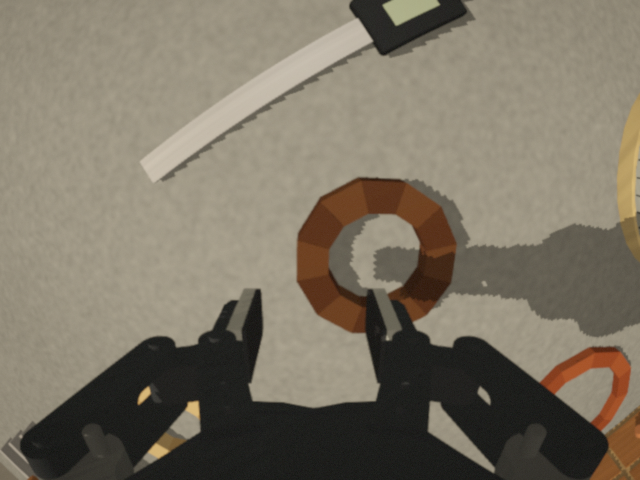

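>>> move_arm(deltas=[[[0,0,0],[0,0,0.02],0.044],[[0,0,0],[0,0,0.014],0.044],[[0,0,0],[0,0,0.005],0.044],[[0,0,0],[0,0,0],0.03],[[0,0,0],[0,0,0],0.024],[[0,0,0],[0,0,0],0.016],[[0,0,0],[0,0,0],0.01],[[0,0,0],[0,0,0],0.01]])

```text
clock: 4.3
tool_pos: [0.4721, -0.2243, 0.0143]
tool_rot: [0.306, 0.952, 0.0, 0.0]
ft_force: [0.1, 0.9, -0.2]
finger_gap: 0.0099
```

```bash
python3 - <<'E'
from h import *
go([.4715,-.2244,.011],54.4)
f=r.grab_frame('wrist'); save('w3',f)
E
```

```text
turn [0.0001 0.0002 0.    ] shift [ 0.0004 -0.0004  0.0033] pos [ 0.4721 -0.2243  0.0143] gap 0.0099 F [ 0.1  0.9 -0.2] t 4.3
```

View pics/w3.png

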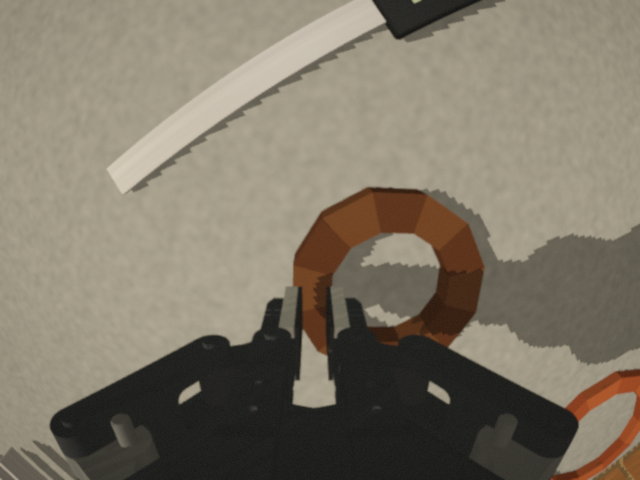

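```bash
cat >> h.py <<'E'
def fproj(f,X):
    c=np.array(f['R'])@np.array(X)+np.array(f['t']); rho=np.hypot(c[0],c[1]); th=np.arctan2(rho,c[2])
    return f['cx']+f['fx']*th*c[0]/rho, f['cy']+f['fy']*th*c[1]/rho
def fonz(f,u,v,z):
    x=(u-f['cx'])/f['fx'];y=(v-f['cy'])/f['fy'];th=np.hypot(x,y)
    d=np.array([x/th*np.sin(th),y/th*np.sin(th),np.cos(th)]); R=np.array(f['R']); o=-R.T@np.array(f['t']); d=R.T@d
    return o+d*(z-o[2])/d[2]
E
python3 - <<'E'
from h import *
f=r.grab_frame('wrist'); s=r.get_state()
p=s['tool_pos']
print('tcp',fproj(f,p),'tip',fproj(f,p-[0,0,.008]),'gp',fproj(f,p+[0,0,.011]),'ring',fproj(f,[.493,-.1943,.016]))
# ring outline in image -> world
for u,v in [(388,270),(294,270),(483,270),(388,187),(330,285),(440,280)]: print(u,v,fonz(f,u,v,.016).round(4))
D=f['depth']; 
for u,v in [(291,292),(338,292),(294,330),(395,205),(310,275)]: print(u,v,D[v,u])
f=r.grab_frame('top'); save('t2',f,(330,200,490,320),5)
P=cloud(f); m=np.zeros((480,640),bool); m[235:295,370:430]=1; m&=(P[...,2]>.010)&(P[...,2]<.022); print(P[m].mean(0),P[m].min(0),P[m].max(0))
E
```

```text
tcp (np.float64(314.00173315833297), np.float64(292.40157249406366)) tip (np.float64(314.00366433004444), np.float64(285.516120389277)) gp (np.float64(313.9986744647883), np.float64(302.87079555845855)) ring (np.float64(392.4578499229637), np.float64(292.40274726121424))
388 270 [ 0.4821 -0.1901  0.016 ]
294 270 [ 0.4572 -0.2247  0.016 ]
483 270 [ 0.5108 -0.1517  0.016 ]
388 187 [ 0.4502 -0.1698  0.016 ]
330 285 [ 0.4726 -0.2157  0.016 ]
440 280 [ 0.5016 -0.1723  0.016 ]
291 292 0.14411297
338 292 0.1455157
294 330 0.11748485
395 205 0.15895121
310 275 0.1671904<stdin>:10: RuntimeWarning: Mean of empty slice.
  ret = um.true_divide(
Traceback (most recent call last):
ValueError: zero-size array to reduction operation minimum which has no identity
```

View pics/t2.png

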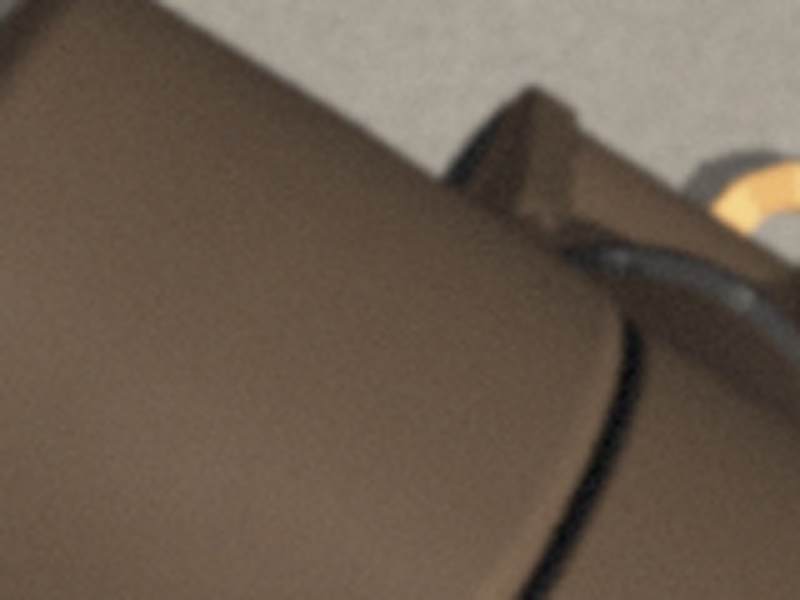

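```bash
cat >> h.py <<'E'
def fcloud(f):
    v,u=np.mgrid[:480,:640]; x=(u-f['cx'])/f['fx'];y=(v-f['cy'])/f['fy'];th=np.hypot(x,y)+1e-9
    D=f['depth']; k=np.tan(th)/th; P=np.stack([x*k*D,y*k*D,D],-1)
    return (P-np.array(f['t']))@np.array(f['R'])
E
python3 - <<'E'
from h import *
import pickle
f=r.grab_frame('wrist'); pickle.dump(f,open('w3.pkl','wb')); P=fcloud(f); R=np.array(f['R']); print('cam',(-R.T@np.array(f['t'])).round(4),R[2].round(3), r.get_state()['tool_pos'])
for u,v in [(291,292),(338,292),(291,287),(338,287),(294,330),(395,205),(310,275),(465,270),(200,300),(300,80),(400,275)]: print(u,v,P[v,u].round(4))
m=(P[...,2]>.009)&(P[...,2]<.024); m[:170]=0; m[:, :285]=0; m[:,490:]=0; m[285:,:350]=0
p=P[m]; print(len(p),cv2.minEnclosingCircle(p[:,:2].astype(np.float32)),np.median(p[:,2]))
E
```

```text
cam [ 0.4134 -0.1823  0.1713] [ 0.23  -0.165 -0.959] [ 0.472041   -0.22424726  0.0141968 ]
291 292 [ 0.4572 -0.2247  0.0396]
338 292 [ 0.4685 -0.2101  0.0382]
291 287 [ 0.4578 -0.2256  0.0325]
338 287 [ 0.4687 -0.2099  0.0331]
294 330 [ 0.4596 -0.2233  0.0668]
395 205 [ 0.4589 -0.1714  0.0147]
310 275 [ 0.4636 -0.2204  0.0151]
465 270 [ 0.5054 -0.1594  0.0151]
200 300 [ 0.447  -0.2808 -0.0012]
300 80 [ 3.899e-01 -1.732e-01  1.000e-04]
400 275 [ 0.4955 -0.1873 -0.0006]
12354 ((0.4919460117816925, -0.19393134117126465), 0.04770546779036522) 0.015352885620118594
```

```bash
python3 - <<'E'
from h import *
import pickle
f=pickle.load(open('w3.pkl','rb')); save('w3c',f,(260,250,370,330),7)
P=fcloud(f)
for u in (284,288,292,296,300,332,336,340,344,348,354): print(u,[ (v,*(P[v,u]*1000).round(0).astype(int)) for v in range(278,312,4)])
E
```

```text
284 [(278, np.int64(462), np.int64(-235), np.int64(1)), (282, np.int64(464), np.int64(-237), np.int64(-1)), (286, np.int64(466), np.int64(-239), np.int64(-1)), (290, np.int64(468), np.int64(-240), np.int64(0)), (294, np.int64(456), np.int64(-227), np.int64(40)), (298, np.int64(456), np.int64(-227), np.int64(45)), (302, np.int64(457), np.int64(-227), np.int64(47)), (306, np.int64(456), np.int64(-226), np.int64(51)), (310, np.int64(457), np.int64(-226), np.int64(54))]
288 [(278, np.int64(464), np.int64(-234), np.int64(0)), (282, np.int64(465), np.int64(-236), np.int64(-1)), (286, np.int64(457), np.int64(-226), np.int64(33)), (290, np.int64(457), np.int64(-226), np.int64(36)), (294, np.int64(457), np.int64(-226), np.int64(41)), (298, np.int64(457), np.int64(-226), np.int64(44)), (302, np.int64(457), np.int64(-226), np.int64(47)), (306, np.int64(457), np.int64(-225), np.int64(51)), (310, np.int64(458), np.int64(-225), np.int64(54))]
292 [(278, np.int64(465), np.int64(-233), np.int64(-1)), (282, np.int64(467), np.int64(-234), np.int64(-1)), (286, np.int64(458), np.int64(-225), np.int64(33
[... 3391 characters left out ...]
(-214), np.int64(1)), (298, np.int64(474), np.int64(-209), np.int64(35)), (302, np.int64(474), np.int64(-209), np.int64(40)), (306, np.int64(474), np.int64(-209), np.int64(42)), (310, np.int64(474), np.int64(-210), np.int64(46))]
354 [(278, np.int64(483), np.int64(-207), np.int64(-1)), (282, np.int64(485), np.int64(-209), np.int64(-1)), (286, np.int64(487), np.int64(-210), np.int64(-1)), (290, np.int64(488), np.int64(-211), np.int64(0)), (294, np.int64(490), np.int64(-212), np.int64(0)), (298, np.int64(475), np.int64(-207), np.int64(36)), (302, np.int64(476), np.int64(-207), np.int64(38)), (306, np.int64(475), np.int64(-207), np.int64(43)), (310, np.int64(475), np.int64(-208), np.int64(46))]
```

View pics/w3c.png

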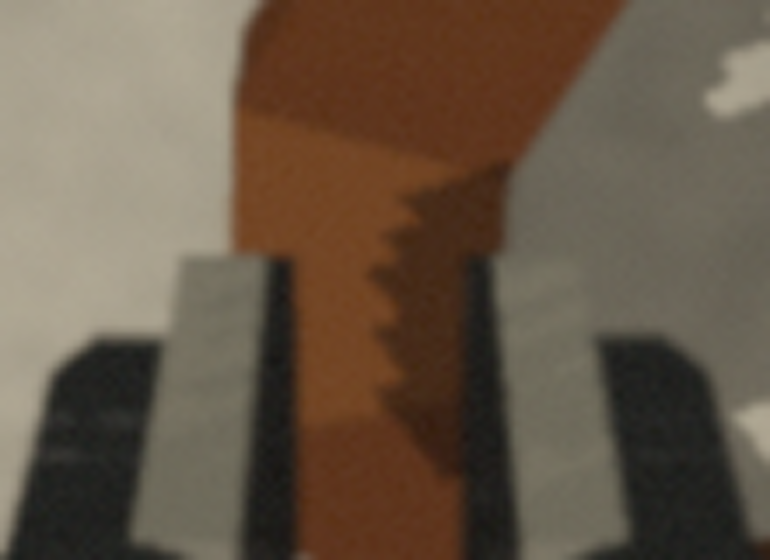

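The fingers closed to 9.9 mm without gripping anything. The wrist depth puts the fingertips at z≈0.033, above the ring top (0.015), so they stand about 18 mm behind the TCP rather than 8 mm ahead of it. I'll reopen, go lower while watching the force, and re-measure.

>>> move_arm(deltas=[[[0,0,0],[0,0,0],0.044],[[0,0,0],[0,0,0],0.044],[[0,0,0],[0,0,0],0.044],[[0,0,0],[0,0,0.005],0.044],[[0,0,0],[0,0,0.005],0.044],[[0,0,0],[0,0,0.004],0.044],[[0,0,0],[0,0,0],0.044],[[0,0,0],[0,0,0],0.044]])

```text
clock: 5.5
tool_pos: [0.472, -0.2242, 0.0002]
tool_rot: [0.306, 0.952, 0.0, -0.0]
ft_force: [-0.1, -0.4, 0.3]
finger_gap: 0.0441
```

```bash
python3 - <<'E'
from h import *
go([.4715,-.2244,.011],54.4)
f=r.grab_frame('wrist'); save('w4',f,(200,180,520,400),2.5)
P=fcloud(f)
for u in (246,252,257,372,378,384): print(u,[ (v,*(P[v,u]*1000).round(0).astype(int).tolist()) for v in range(278,312,4)])
E
```

```text
turn [ 0.0001 -0.0001  0.0001] shift [ 0.0004 -0.0005 -0.0108] pos [ 4.720e-01 -2.242e-01  2.000e-04] gap 0.0441 F [-0.1 -0.4  0.3] t 5.5
246 [(278, 448, -246, -1), (282, 450, -248, -2), (286, 452, -249, -1), (290, 447, -240, 24), (294, 447, -239, 27), (298, 448, -239, 31), (302, 448, -238, 34), (306, 448, -238, 37), (310, 449, -238, 39)]
252 [(278, 450, -243, 0), (282, 451, -245, -1), (286, 453, -246, 0), (290, 448, -238, 24), (294, 449, -237, 27), (298, 449, -237, 30), (302, 449, -236, 34), (306, 450, -237, 36), (310, 450, -236, 40)]
257 [(278, 451, -241, 0), (282, 453, -243, 0), (286, 454, -244, -1), (290, 450, -237, 22), (294, 450, -236, 27), (298, 451, -237, 27), (302, 452, -237, 29), (306, 453, -238, 29), (310, 455, -239, 30)]
372 [(278, 482, -198, 0), (282, 484, -200, 0), (286, 486, -201, -1), (290, 476, -199, 23), (294, 476, -199, 26), (298, 476, -200, 30), (302, 477, -201, 30), (306, 478, -201, 32), (310, 478, -202, 35)]
378 [(278, 484, -196, -1), (282, 486, -197, -1), (286, 488, -198, -2), (290, 478, -197, 22), (294, 478, -198, 25), (298, 477, -198, 30), (302, 477, -198, 34), (306, 476, -199, 37), (310, 476, -199, 40)]
384 [(278, 485, -194, 0), (282, 487, -195, 0), (286, 489, -196, 0), (290, 479, -195, 23), (294, 479, -196, 26), (298, 478, -196, 30), (302, 478, -196, 35), (306, 478, -197, 36), (310, 478, -197, 40)]
```

View pics/w4.png

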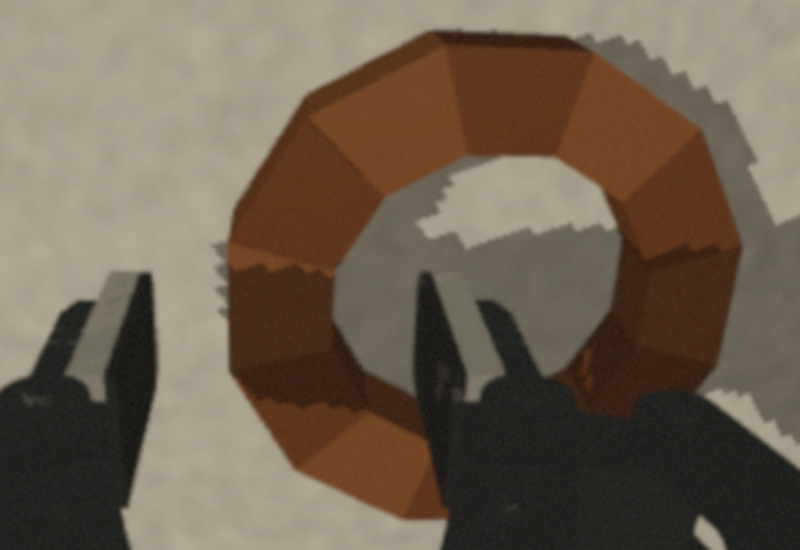

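The tips are at z≈0.021 while the TCP is at 0, and the pads straddle the wall squarely on a flat. I'll go down 14 mm more and close.

>>> move_arm(deltas=[[[0,0,0],[0,0,0.006],0.044],[[0,0,0],[0,0,0.005],0.044],[[0,0,0],[0,0,0.003],0.044],[[0,0,0],[0,0,0],0.03],[[0,0,0],[0,0,0],0.022],[[0,0,0],[0,0,0],0.014],[[0,0,0],[0,0,0],0.01],[[0,0,0],[0,0,0],0.01]], newtons=40)

```text
clock: 6.55
tool_pos: [0.4721, -0.2244, -0.0136]
tool_rot: [0.306, 0.952, -0.0, 0.0]
ft_force: [-0.6, -1.4, 5.6]
finger_gap: 0.0183
```

```bash
python3 - <<'E'
from h import *
go([.4715,-.2244,.011],54.4)
f=r.grab_frame('wrist'); save('w5',f,(200,180,520,400),2.5)
P=fcloud(f)
print(P[284:296:2,280:350:8,2].round(3))
E
```

```text
turn [ 0.0001  0.0004 -0.    ] shift [ 0.0005 -0.0004 -0.0246] pos [ 0.4721 -0.2244 -0.0136] gap 0.0183 F [-0.6 -1.4  5.6] t 6.55
[[-0.    -0.001  0.015  0.016  0.015  0.015  0.016  0.015  0.015]
 [ 0.005  0.005  0.016  0.015  0.014  0.016  0.015  0.015  0.016]
 [ 0.006  0.006  0.014  0.016  0.016  0.016  0.016  0.016  0.016]
 [ 0.009  0.008  0.016  0.016  0.015  0.015  0.015  0.017  0.016]
 [ 0.011  0.011  0.016  0.017  0.015  0.016  0.015  0.016  0.01 ]
 [ 0.013  0.013  0.015  0.016  0.016  0.016  0.015  0.014  0.013]]
```

View pics/w5.png

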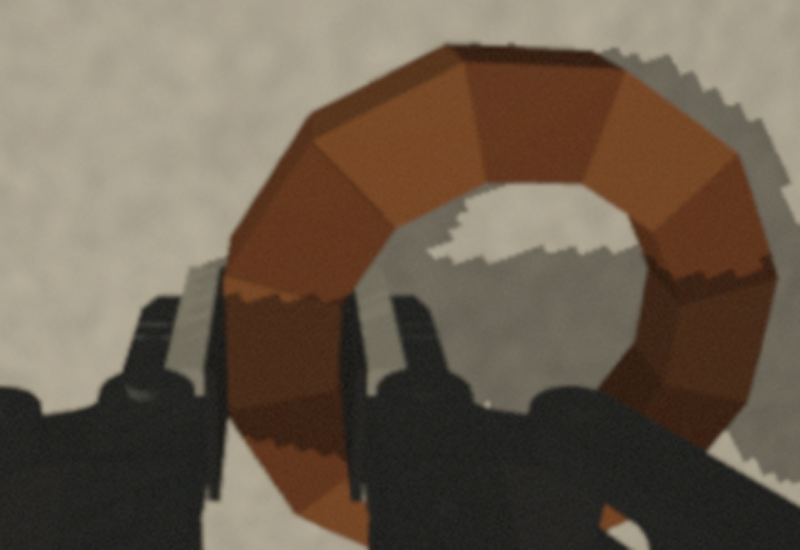

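Gripped at an 18.3 mm gap, pads on both sides of the wall. Lifting and carrying it over the chuck.

>>> move_arm(deltas=[[[0,0,0],[0,0,-0.02],0.01],[[0,0,0],[0,0,-0.05],0.01],[[0,0,0],[0,0,-0.05],0.01],[[0,0,0],[0.011,0.0448,0],0.01],[[0,0,0],[0.011,0.0448,0],0.01],[[0,0,0],[0.011,0.0448,0],0.01],[[0,0,0],[0.011,0.0448,0],0.01],[[0,0,0],[0.011,0.0448,0],0.01]])

```text
clock: 7.6
tool_pos: [0.5579, -0.0085, 0.106]
tool_rot: [0.306, 0.952, 0.0, -0.0]
ft_force: [0.9, -1.1, 0.2]
finger_gap: 0.0182
```

>>> move_arm(deltas=[[[0,0,0],[0.011,0.0448,0],0.01],[[0,0,0],[0,0,0],0.01],[[0,0,0],[0,0,0],0.01],[[0,0,0],[0,0,0],0.01],[[0,0,0],[0,0,0],0.01],[[0,0,0],[0,0,0],0.01],[[0,0,0],[0,0,0],0.01],[[0,0,0],[0,0,0],0.01]])

```text
clock: 8.6
tool_pos: [0.5748, 0.0326, 0.1062]
tool_rot: [0.306, 0.952, 0.0, 0.0]
ft_force: [-0.5, -0.0, -0.5]
finger_gap: 0.0184
```

```bash
python3 - <<'E'
from h import *
go([.575,.0327,.0304],54.4)
f=r.grab_frame('wrist'); save('w6',f)
P=fcloud(f)
m=(P[...,2]>.105)&(P[...,2]<.145); m[:170]=0; m[:, :285]=0; m[:,490:]=0; m[285:,:350]=0
hsv=cv2.cvtColor(f['color'],cv2.COLOR_RGB2HSV); m&=(hsv[...,0]<20)&(hsv[...,1]>110)
p=P[m]; c,rad=cv2.minEnclosingCircle(p[:,:2].astype(np.float32)); print(len(p),np.round(c,4),rad,np.median(p[:,2]))
A=np.c_[p[:,:2],np.ones(len(p))]; print('tilt',np.linalg.lstsq(A,p[:,2],rcond=None)[0])
m=(abs(P[...,2]-.044)<.004)&(hsv[...,0]<20)&(hsv[...,1]>90); print(cv2.minAreaRect((P[m][:,:2]*1000).astype(np.float32)),m.sum())
E
```

```text
turn [ 0.0001  0.     -0.    ] shift [-0.0001  0.0001  0.0758] pos [0.5748 0.0326 0.1062] gap 0.0184 F [-0.5 -0.  -0.5] t 8.6
13695 [0.5944 0.0624] 0.04722799360752106 0.13501692105291732
tilt [-0.01781506  0.0280989   0.14186733]
((630.44091796875, 127.46890258789062), (356.0582275390625, 357.3831481933594), 62.249732971191406) 7002
```

View pics/w6.png

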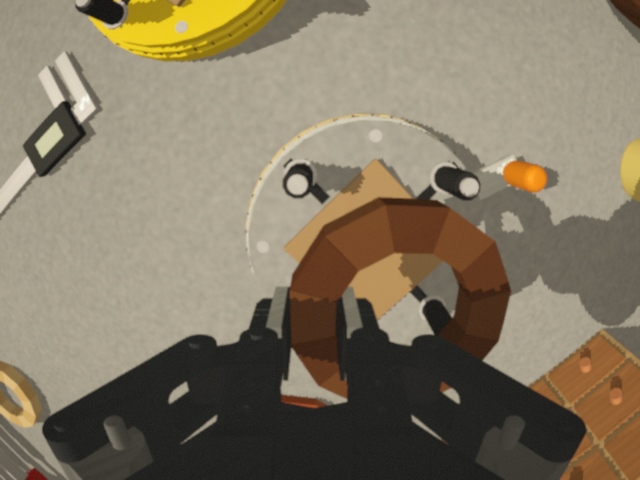

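The ring hangs level (within ~0.03 rad) about 1 mm from the chuck axis, with jaws at (298,180), (460,184) and (437,312) clear of it. Lowering.

>>> move_arm(deltas=[[[0,0,0],[0,0.001,0.02],0.01],[[0,0,0],[0,0,0.025],0.01],[[0,0,0],[0,0,0.018],0.01],[[0,0,0],[0,0,0.007],0.01],[[0,0,0],[0,0,0.003],0.01],[[0,0,0],[0,0,0.002],0.01],[[0,0,0],[0,0,0.001],0.01],[[0,0,0],[0,0,0],0.01]])

```text
clock: 9.65
tool_pos: [0.5756, 0.0335, 0.0305]
tool_rot: [0.306, 0.952, 0.0, 0.0]
ft_force: [0.3, 0.1, 0.1]
finger_gap: 0.0183
```

```bash
cat >> h.py <<'E'
def ringw(name,zt,dark=True):
    f=r.grab_frame('wrist'); save(name,f); P=fcloud(f)
    m=(abs(P[...,2]-zt)<.009); m[:150]=0; m[:, :285]=0; m[:,520:]=0; m[285:,:350]=0
    hsv=cv2.cvtColor(f['color'],cv2.COLOR_RGB2HSV); m&=(hsv[...,0]<22)&(hsv[...,1]>70)
    m&=np.hypot(P[...,0]-.5957,P[...,1]-.0633)<.055
    p=P[m]; c,rad=cv2.minEnclosingCircle(p[:,:2].astype(np.float32)); print('ring',len(p),np.round(c,4),round(rad,4),np.median(p[:,2]))
    A=np.c_[p[:,:2],np.ones(len(p))]; print('tilt',np.linalg.lstsq(A,p[:,2],rcond=None)[0][:2].round(3))
E
python3 - <<'E'
from h import *
go([.575,.0327,.0304],54.4)
ringw('w7',.06)
E
```

```text
turn [ 0.0004  0.0005 -0.    ] shift [-0.     -0.001   0.0001] pos [0.5756 0.0335 0.0305] gap 0.0183 F [0.3 0.1 0.1] t 9.65
ring 14197 [0.5956 0.0642] 0.0477 0.059371933078048375
tilt [-0.004  0.01 ]
```

View pics/w7.png

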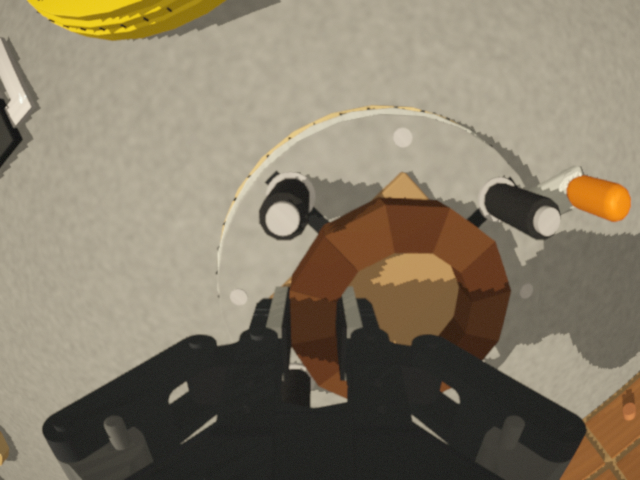

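The ring lies on the pad at centre (0.5956, 0.0642), top at 0.0594, level. Let go, rise and straddle the ring for the press.

>>> move_arm(deltas=[[[0,0,0],[0,0,0],0.022],[[0,0,0],[0,0,0],0.028],[[0,0,0],[0,0,0],0.036],[[0,0,0],[0,0,0],0.036],[[0,0,0],[0,0,-0.01],0.036],[[0,0,0],[0,0,-0.03],0.036],[[0,0,0],[0.001,0.037,0],0.066],[[0,0,0],[0,0,0],0.066]])

```text
clock: 10.7
tool_pos: [0.5972, 0.0655, 0.0712]
tool_rot: [0.305, 0.952, 0.0, 0.001]
ft_force: [0.1, -0.0, 0.2]
finger_gap: 0.0662
```

```bash
python3 - <<'E'
from h import *
go([.5957,.0638,.0385],54.4)
ringw('w8',.06)
f=r.grab_frame('wrist'); P=fcloud(f)
for u in (215,220,225,230,400,405,410,415,420): print(u,[ (v,*(P[v,u]*1000).round(0).astype(int).tolist()) for v in range(286,312,3)])
E
```

```text
turn [0.0014 0.0016 0.0018] shift [ 0.0002 -0.0023  0.0327] pos [0.5972 0.0655 0.0712] gap 0.0662 F [ 0.1 -0.   0.2] t 10.7
ring 7858 [0.597  0.0699] 0.0466 0.05938734053967845
tilt [0.003 0.003]
215 [(286, 573, 12, 38), (289, 575, 10, 37), (292, 564, 38, 94), (295, 565, 39, 98), (298, 565, 41, 102), (301, 565, 41, 105), (304, 566, 41, 105), (307, 566, 42, 109), (310, 566, 42, 111)]
220 [(286, 570, 25, 60), (289, 576, 13, 37), (292, 566, 40, 95), (295, 566, 41, 99), (298, 566, 42, 102), (301, 567, 41, 102), (304, 567, 42, 106), (307, 567, 44, 110), (310, 567, 44, 111)]
225 [(286, 572, 27, 60), (289, 573, 26, 59), (292, 566, 43, 96), (295, 567, 43, 99), (298, 568, 43, 100), (301, 568, 44, 104), (304, 568, 44, 106), (307, 568, 44, 108), (310, 570, 43, 107)]
230 [(286, 573, 29, 59), (289, 575, 28, 59), (292, 568, 44, 95), (295, 568, 44, 97), (298, 569, 44, 98), (301, 570, 43, 98), (304, 571, 42, 98), (307, 572, 41, 98), (310, 573, 41, 99)]
400 [(286, 623, 99, 59), (289, 624, 98, 61), (292, 607, 99, 95), (295, 607, 99, 98), (298, 606, 98, 101), (301, 606, 98, 104), (304, 607, 97, 103), (307, 608, 96, 104), (310, 610, 96, 103)]
405 [(286, 636, 100, 38), (289, 638, 99, 37), (292, 608, 101, 96), (295, 607, 100, 100), (298, 607, 100, 102), (301, 607, 99, 105), (304, 607, 99, 106), (307, 606, 98, 109), (310, 607, 98, 110)]
410 [(286, 638, 102, 36), (289, 639, 102, 37), (292, 610, 102, 95), (295, 609, 102, 98), (298, 608, 101, 102), (301, 609, 101, 103), (304, 608, 100, 106), (307, 607, 100, 109), (310, 607, 99, 111)]
415 [(286, 639, 105, 38), (289, 641, 104, 38), (292, 643, 103, 37), (295, 644, 102, 38), (298, 610, 103, 102), (301, 609, 102, 105), (304, 609, 102, 106), (307, 609, 101, 108), (310, 608, 101, 112)]
420 [(286, 642, 107, 36), (289, 643, 106, 38), (292, 645, 105, 38), (295, 647, 104, 37), (298, 649, 103, 37), (301, 651, 103, 36), (304, 610, 103, 107), (307, 610, 103, 108), (310, 609, 102, 112)]
```

View pics/w8.png

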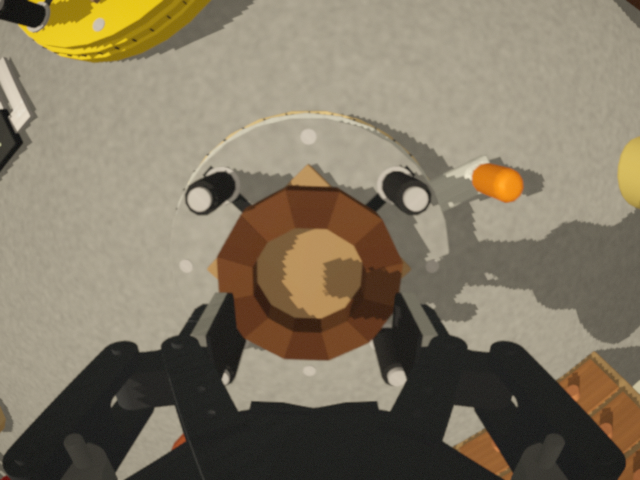

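>>> move_arm(deltas=[[[0,0,0],[0,-0.001,0.02],0.066],[[0,0,0],[0,0,0.01],0.066],[[0,0,0],[0,0,0.003],0.066],[[0,0,0],[0,0,0.0005],0.066],[[0,0,0],[0,0,0.0005],0.066],[[0,0,0],[0,0,0.0005],0.066],[[0,0,0],[0,0,0.0002],0.066],[[0,0,0],[0,0,0],0.066]])

```text
clock: 11.8
tool_pos: [0.5949, 0.0629, 0.0382]
tool_rot: [0.306, 0.952, -0.0, -0.0]
ft_force: [-12.6, -2.8, 31.9]
finger_gap: 0.0662
```

>>> move_arm(deltas=[[[0,0,0],[0,0,-0.0005],0.066],[[0,0,0],[0,0,0],0.066],[[0,0,0],[0,0,-0.0015],0.066],[[0,0,0],[0,0,-0.005],0.066],[[0,0,0],[0,0,-0.05],0.066],[[0,0,0],[0,0,-0.03],0.044],[[0,0,0],[0,0,0],0.044],[[0,0,0],[0,0,0],0.044]])

```text
clock: 12.8
tool_pos: [0.5952, 0.0633, 0.1219]
tool_rot: [0.306, 0.952, -0.0, -0.0]
ft_force: [0.5, 0.2, -0.8]
finger_gap: 0.044
```

```bash
python3 - <<'E'
from h import *
go([.5001,-.4225,.12],54.4)
f=r.grab_frame('wrist'); P=fcloud(f); save('w9',f)
m=abs(P[...,2]-.06)<.006; m&=np.hypot(P[...,0]-.596,P[...,1]-.0635)<.053
p=P[m]; c,rad=cv2.minEnclosingCircle(p[:,:2].astype(np.float32)); print(len(p),c,rad,np.median(p[:,2]),np.linalg.lstsq(np.c_[p[:,:2],np.ones(len(p))],p[:,2],rcond=None)[0])
E
```

```text
turn [-0.0005 -0.0008 -0.0001] shift [-0.2055 -0.4503  0.0019] pos [0.5952 0.0633 0.1219] gap 0.044 F [ 0.5  0.2 -0.8] t 12.8
10529 (0.5966616272926331, 0.0635138750076294) 0.04802864417433739 0.05943364532640439 [-0.00127462  0.00014475  0.06009436]
```

View pics/w9.png

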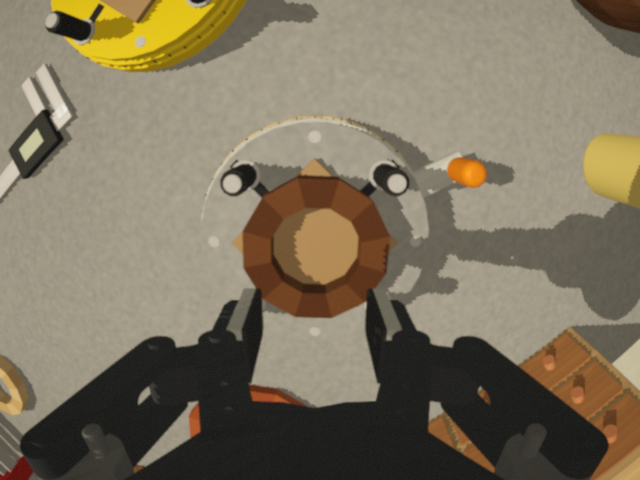

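The walnut ring lies centred and level after a 32 N press. Moving to the maple ring.

>>> move_arm(deltas=[[[0,0,0],[-0.0228,-0.05,0],0.044],[[0,0,0],[-0.0228,-0.05,0],0.044],[[0,0,0],[-0.0228,-0.05,0],0.044],[[0,0,0],[-0.0228,-0.05,0],0.044],[[0,0,0],[-0.0228,-0.05,0],0.044],[[0,0,0],[-0.0228,-0.05,0],0.044],[[0,0,0],[-0.0228,-0.05,0],0.044],[[0,0,0],[-0.0228,-0.05,0],0.044]])

```text
clock: 13.85
tool_pos: [0.5101, -0.3695, 0.1211]
tool_rot: [0.306, 0.952, 0.0, -0.001]
ft_force: [-0.1, -0.3, -0.4]
finger_gap: 0.0439
```

>>> move_arm(deltas=[[[0,0,0],[-0.0228,-0.05,0],0.044],[[0,0,0],[0,0,0.03],0.044],[[0,0,0],[0,0,0.05],0.044],[[0,0,0],[0,0,0.022],0.044],[[0,0,0],[0,0,0],0.044],[[0,0,0],[0,0,0],0.044],[[0,0,0],[0,0,0],0.044],[[0,0,0],[0,0,0],0.044]])

```text
clock: 14.85
tool_pos: [0.5008, -0.4221, 0.0214]
tool_rot: [0.306, 0.952, -0.0, 0.001]
ft_force: [0.7, 0.5, 0.1]
finger_gap: 0.0441
```

```bash
python3 - <<'E'
from h import *
go([.5001,-.4225,-.0136],54.4)
f=r.grab_frame('wrist'); P=fcloud(f); save('w10',f)
m=abs(P[...,2]-.016)<.006; m&=np.hypot(P[...,0]-.5216,P[...,1]+.3924)<.06; m[285:,:350]=0
p=P[m]; c,rad=cv2.minEnclosingCircle(p[:,:2].astype(np.float32)); print(len(p),c,rad,np.median(p[:,2]))
E
```

```text
turn [-0.0002  0.0014  0.0001] shift [ 0.0003 -0.0007  0.035 ] pos [ 0.5008 -0.4221  0.0214] gap 0.0441 F [0.7 0.5 0.1] t 14.85
12033 (0.5209865570068359, -0.3927152752876282) 0.04797132685780525 0.015385961297541637
```

View pics/w10.png

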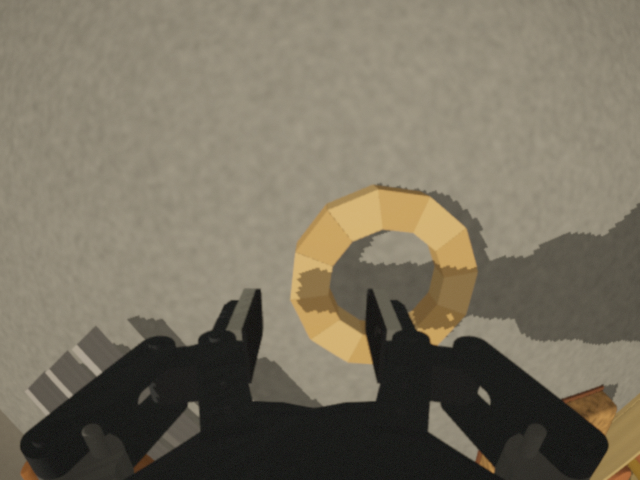

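The maple ring (384,273) is straddled by the pads, with a flat facing them. Down and grip.

>>> move_arm(deltas=[[[0,0,0],[0,-0.001,0.015],0.044],[[0,0,0],[0,0,0.012],0.044],[[0,0,0],[0,0,0.0073],0.044],[[0,0,0],[0,0,0],0.03],[[0,0,0],[0,0,0],0.022],[[0,0,0],[0,0,0],0.014],[[0,0,0],[0,0,0],0.01],[[0,0,0],[0,0,0],0.01]], newtons=40)

```text
clock: 15.9
tool_pos: [0.5, -0.4229, -0.0135]
tool_rot: [0.306, 0.952, -0.0, 0.0]
ft_force: [-1.0, -0.2, 3.4]
finger_gap: 0.019
```

```bash
python3 - <<'E'
from h import *
go([.5001,-.4225,-.0136],54.4)
f=r.grab_frame('wrist'); P=fcloud(f); save('w11',f,(200,180,520,400),2.5)
m=abs(P[...,2]-.016)<.006; m&=np.hypot(P[...,0]-.5216,P[...,1]+.3924)<.06; m[285:,:350]=0
p=P[m]; c,rad=cv2.minEnclosingCircle(p[:,:2].astype(np.float32)); print(len(p),c,rad,np.median(p[:,2]))
d=np.array(c)-r.get_state()['tool_pos'][:2]; a=np.radians(54.4); print('x_t',d@[-np.sin(a),np.cos(a)],'y_t',d@[np.cos(a),np.sin(a)])
E
```

```text
turn [-0.0001  0.0006  0.0001] shift [0.0002 0.0004 0.0001] pos [ 0.5    -0.4229 -0.0135] gap 0.019 F [-1.  -0.2  3.4] t 15.9
13807 (0.5212411880493164, -0.3924993872642517) 0.04806183651089668 0.015434488660309385
x_t 0.00045800583923381844 y_t 0.03707831890767219
```

View pics/w11.png

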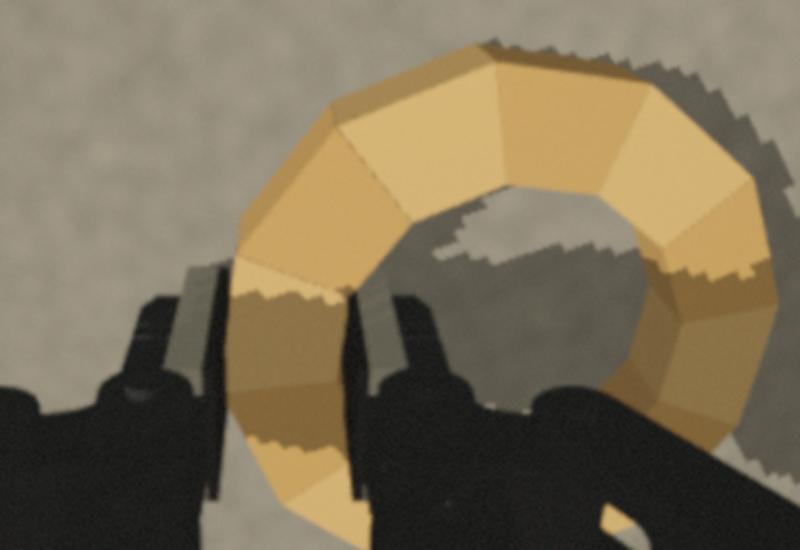

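>>> move_arm(deltas=[[[0,0,0],[0,0,-0.02],0.01],[[0,0,0],[0,0,-0.052],0.01],[[0,0,0],[0,0,-0.052],0.01],[[0,0,0],[0.0227,0.0461,0],0.01],[[0,0,0],[0.0227,0.0461,0],0.01],[[0,0,0],[0.0227,0.0461,0],0.01],[[0,0,0],[0.0227,0.0461,0],0.01],[[0,0,0],[0.0227,0.0461,0],0.01]])

```text
clock: 16.95
tool_pos: [0.5419, -0.1677, 0.1115]
tool_rot: [0.306, 0.952, -0.0, 0.001]
ft_force: [-0.5, -0.7, -0.5]
finger_gap: 0.019
```

>>> move_arm(deltas=[[[0,0,0],[0.0227,0.0461,0],0.01],[[0,0,0],[0.0227,0.0461,0],0.01],[[0,0,0],[0.0227,0.0461,0],0.01],[[0,0,0],[0.0227,0.0461,0],0.01],[[0,0,0],[0,0,0],0.01],[[0,0,0],[0,0,0],0.01],[[0,0,0],[0,0,0],0.01],[[0,0,0],[0,0,0],0.01]])

```text
clock: 17.95
tool_pos: [0.5752, 0.0325, 0.1104]
tool_rot: [0.306, 0.952, 0.0, 0.0]
ft_force: [-0.9, -0.2, -0.8]
finger_gap: 0.0187
```

```bash
python3 - <<'E'
from h import *
go([.575,.0333,.0464],54.4)
ringw('w12',.1385)
E
```

```text
turn [ 0.0001  0.     -0.0014] shift [0.0006 0.0005 0.064 ] pos [0.5752 0.0325 0.1104] gap 0.0187 F [-0.9 -0.2 -0.8] t 17.95
ring 14289 [0.5963 0.0627] 0.0478 0.13929703384731315
tilt [-0.004  0.013]
```

View pics/w12.png

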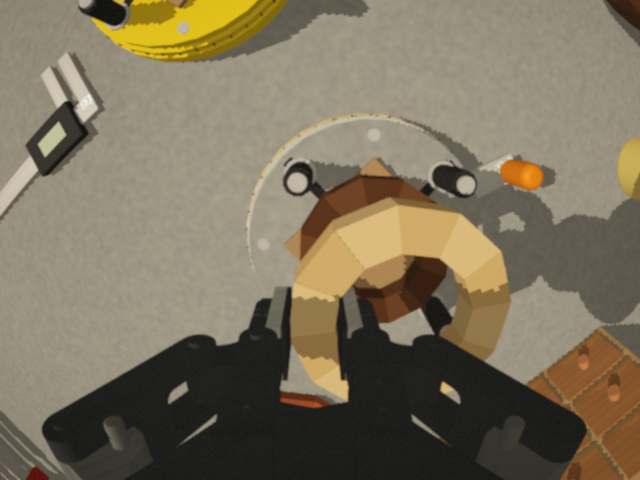

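The maple ring hangs level at (0.5963, 0.0627), above the walnut ring. Lowering 64 mm.

>>> move_arm(deltas=[[[0,0,0],[0.0005,0.0007,0.02],0.01],[[0,0,0],[0,0,0.02],0.01],[[0,0,0],[0,0,0.013],0.01],[[0,0,0],[0,0,0.005],0.01],[[0,0,0],[0,0,0.003],0.01],[[0,0,0],[0,0,0.002],0.01],[[0,0,0],[0,0,0.001],0.01],[[0,0,0],[0,0,0],0.01]])

```text
clock: 19.0
tool_pos: [0.5754, 0.0344, 0.0465]
tool_rot: [0.306, 0.952, 0.0, 0.0]
ft_force: [-0.7, 0.0, 1.1]
finger_gap: 0.0187
```

```bash
python3 - <<'E'
from h import *
go([.575,.0333,.0464],54.4)
ringw('w13',.0758)
E
```

```text
turn [0.0004 0.0004 0.0001] shift [-0.0003 -0.0011  0.0001] pos [0.5754 0.0344 0.0465] gap 0.0187 F [-0.7  0.   1.1] t 19.0
ring 14087 [0.5966 0.0639] 0.048 0.07541714813207397
tilt [-0.001  0.01 ]
```

View pics/w13.png

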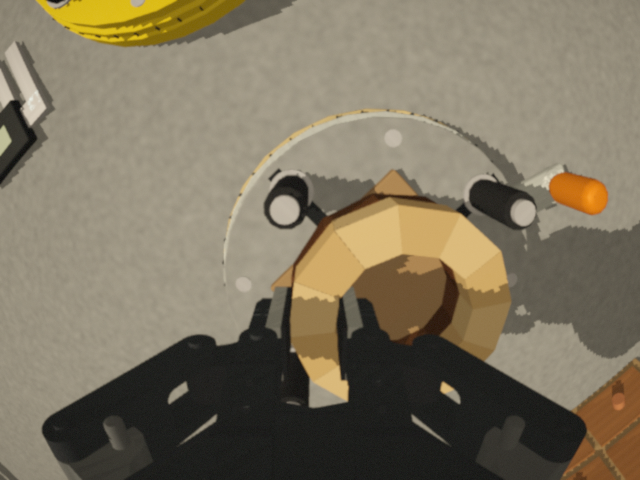

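The maple ring is seated (top 0.0754, centre (0.5966, 0.0639)). Let go, rise and straddle.

>>> move_arm(deltas=[[[0,0,0],[0,0,0.0003],0.022],[[0,0,0],[0,0,0],0.028],[[0,0,0],[0,0,0],0.036],[[0,0,0],[0,0,0],0.036],[[0,0,0],[0,0,-0.01],0.036],[[0,0,0],[0,0,-0.03],0.036],[[0,0,0],[0,0.0355,0],0.066],[[0,0,0],[0,0,0],0.066]])

```text
clock: 20.05
tool_pos: [0.5969, 0.0645, 0.0869]
tool_rot: [0.305, 0.952, 0.0, 0.001]
ft_force: [-0.3, -0.2, 0.0]
finger_gap: 0.0661
```

>>> move_arm(deltas=[[[0,0,0],[0,0,0],0.066],[[0,0,0],[0,0,0.02],0.066],[[0,0,0],[0,0,0.009],0.066],[[0,0,0],[0,0,0.002],0.066],[[0,0,0],[0,0,0.0005],0.066],[[0,0,0],[0,0,0.0005],0.066],[[0,0,0],[0,0,0.0005],0.066],[[0,0,0],[0,0,0],0.066]])

```text
clock: 21.05
tool_pos: [0.5962, 0.0632, 0.0544]
tool_rot: [0.306, 0.952, 0.0, 0.001]
ft_force: [-1.4, -1.3, 6.5]
finger_gap: 0.0659
```

```bash
python3 - <<'E'
from h import *
go([.5961,.0637,.0545],54.4)
f=r.grab_frame('wrist');save('w14',f)
E
```

```text
turn [0.0006 0.0009 0.0002] shift [ 0.0004  0.0004 -0.0001] pos [0.5962 0.0632 0.0544] gap 0.0659 F [-1.4 -1.3  6.5] t 21.05
```

View pics/w14.png

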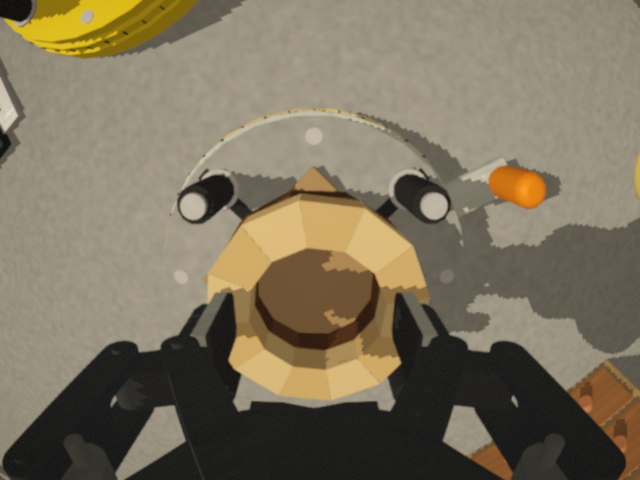

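Contact at 6.5 N. I'll press a bit harder, hold, and rise.

>>> move_arm(deltas=[[[0,0,0],[0,0,0.0005],0.066],[[0,0,0],[0,0,0.0003],0.066],[[0,0,0],[0,0,0],0.066],[[0,0,0],[0,0,0],0.066],[[0,0,0],[0,0,0],0.066],[[0,0,0],[0,0,0],0.066],[[0,0,0],[0,0,0],0.066],[[0,0,0],[0,0,0],0.066]])

```text
clock: 22.1
tool_pos: [0.5962, 0.0632, 0.0543]
tool_rot: [0.306, 0.952, 0.0, 0.001]
ft_force: [-4.1, -0.6, 14.3]
finger_gap: 0.0658
```

>>> move_arm(deltas=[[[0,0,0],[0,0,-0.001],0.066],[[0,0,0],[0,0,-0.002],0.066],[[0,0,0],[0,0,-0.01],0.066],[[0,0,0],[0,0,-0.05],0.05],[[0,0,0],[0,0,-0.03],0.044],[[0,0,0],[0,0,0],0.044],[[0,0,0],[0,0,0],0.044],[[0,0,0],[0,0,0],0.044]])

```text
clock: 23.1
tool_pos: [0.5955, 0.0633, 0.1446]
tool_rot: [0.306, 0.952, -0.0, -0.001]
ft_force: [-0.3, -0.3, -0.3]
finger_gap: 0.0442
```

```bash
python3 - <<'E'
from h import *
f=r.grab_frame('wrist'); P=fcloud(f); save('w15',f)
m=abs(P[...,2]-.0755)<.006; m&=np.hypot(P[...,0]-.596,P[...,1]-.0635)<.053
p=P[m]; c,rad=cv2.minEnclosingCircle(p[:,:2].astype(np.float32)); print(len(p),c,rad,np.median(p[:,2]),np.linalg.lstsq(np.c_[p[:,:2],np.ones(len(p))],p[:,2],rcond=None)[0])
hsv=cv2.cvtColor(f['color'],cv2.COLOR_RGB2HSV)
m=(abs(P[...,2]-.064)<.006)&(hsv[...,0]<14)&(hsv[...,1]>150)&(np.hypot(P[...,0]-.6135,P[...,1]-.1742)<.03)
p=P[m];print(len(p),p.mean(0) if len(p) else '', cv2.minEnclosingCircle(p[:,:2].astype(np.float32)))
f=r.grab_frame('top'); save('t3',f)
E
```

```text
10128 (0.5969430208206177, 0.06391818821430206) 0.04801355302333832 0.07542040619559913 [-1.38932875e-03  3.28254384e-05  7.61378764e-02]
33 [0.61364389 0.17691845 0.06274252] ((0.6122853755950928, 0.17370717227458954), 0.008491368032991886)
```

View pics/w15.png

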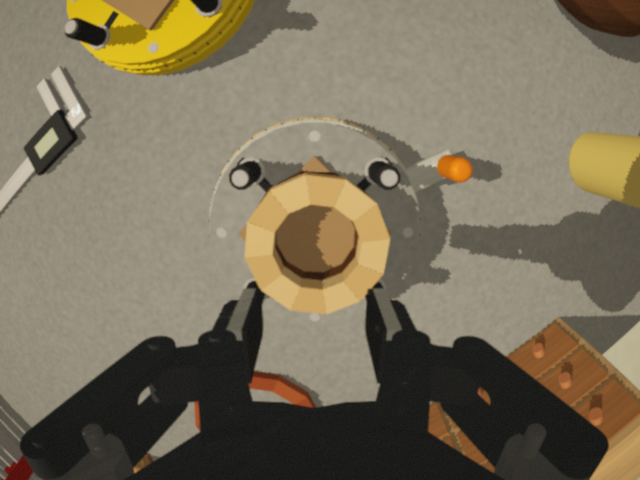

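Both rings are stacked level (top 0.0754) after a 14 N press. Before reaching for the knob I'll check clearance to the glue bottle.

```bash
python3 - <<'E'
from h import *
import pickle
f=pickle.load(open('top0.pkl','rb')); P=cloud(f)
m=np.zeros((480,640),bool); m[120:190,125:190]=1; m&=(P[...,2]>.02)
p=P[m]; 
for lo in (.02,.06,.1,.15): 
    q=p[(p[:,2]>lo)&(p[:,2]<lo+.04)]; print(lo,len(q),q.min(0).round(3),q.max(0).round(3))
E
```

```text
0.02 189 [0.672 0.29  0.02 ] [0.718 0.339 0.06 ]
0.06 215 [0.672 0.29  0.06 ] [0.718 0.339 0.1  ]
0.1 553 [0.672 0.291 0.1  ] [0.731 0.35  0.14 ]
0.15 161 [0.688 0.306 0.15 ] [0.716 0.333 0.19 ]
```

View pics/t3.png

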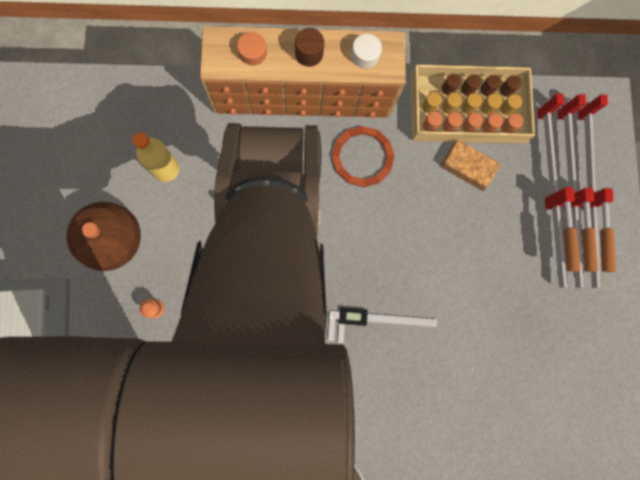

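The bottle at (0.70, 0.32) stays over 0.1 m from the gripper. Moving over the knob and turning the jaws tangential.

>>> move_arm(deltas=[[[0,0,0],[0.025,0.0502,0],0.05],[[0,0,0],[0.025,0.0502,0],0.05],[[0,0,0.1837],[0,0,0],0.05],[[0,0,0.1837],[0,0,0],0.05],[[0,0,0.1837],[0,0,0],0.05],[[0,0,0.1837],[0,0,0],0.05],[[0,0,0.1837],[0,0,0],0.05],[[0,0,0.1837],[0,0,0],0.05]])

```text
clock: 24.2
tool_pos: [0.6136, 0.174, 0.1449]
tool_rot: [0.761, 0.649, -0.0, -0.0]
ft_force: [-0.2, -0.1, -0.9]
finger_gap: 0.05
```

>>> move_arm(deltas=[[[0,0,0],[0,0,0.03],0.05],[[0,0,0],[0,0,0.03],0.05],[[0,0,0],[0,0,0],0.05],[[0,0,0],[0,0,0],0.05],[[0,0,0],[0,0,0],0.05],[[0,0,0],[0,0,0],0.05],[[0,0,0],[0,0,0],0.05],[[0,0,0],[0,0,0],0.05]])

```text
clock: 25.2
tool_pos: [0.6138, 0.174, 0.0858]
tool_rot: [0.759, 0.651, 0.0, 0.0]
ft_force: [-0.5, 0.5, -1.2]
finger_gap: 0.0504
```

```bash
python3 - <<'E'
from h import *
go([.613,.1742,.0235],-8.75)
f=r.grab_frame('wrist'); P=fcloud(f); save('w16',f)
hsv=cv2.cvtColor(f['color'],cv2.COLOR_RGB2HSV)
m=(abs(P[...,2]-.064)<.005)&(hsv[...,0]<14)&(hsv[...,1]>150)&(np.hypot(P[...,0]-.6135,P[...,1]-.1742)<.03)
p=P[m];print(len(p),p.mean(0) if len(p) else '', cv2.minEnclosingCircle(p[:,:2].astype(np.float32)))
E
```

```text
turn [ 0.0003 -0.0002 -0.    ] shift [ 0.0001 -0.0008  0.0623] pos [0.6138 0.174  0.0858] gap 0.0504 F [-0.5  0.5 -1.2] t 25.2
41 [0.61525498 0.17454603 0.06158727] ((0.6125736832618713, 0.17439189553260803), 0.00897143129259348)
```

View pics/w16.png

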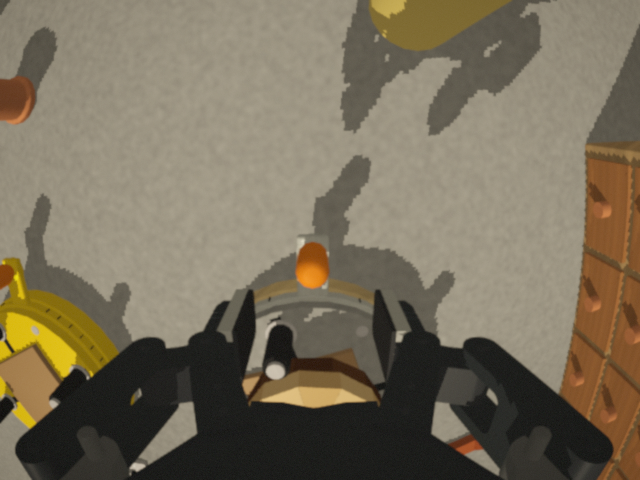

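The knob (312,262) is centred between the fingers (245–385). Down and grip.

>>> move_arm(deltas=[[[0,0,0],[0,-0.0008,0.03],0.05],[[0,0,0],[0,0,0.024],0.05],[[0,0,0],[0,0,0.008],0.05],[[0,0,0],[0,0,0],0.05],[[0,0,0],[0,0,0],0.028],[[0,0,0],[0,0,0],0.014],[[0,0,0],[0,0,0],0.01],[[0,0,0],[0,0,0],0.01]], newtons=30)

```text
clock: 26.25
tool_pos: [0.6134, 0.1742, 0.0246]
tool_rot: [0.759, 0.651, 0.001, 0.0]
ft_force: [-0.8, 0.5, 6.4]
finger_gap: 0.0169
```

```bash
python3 - <<'E'
from h import *
go([.613,.1742,.0235],-8.75)
f=r.grab_frame('wrist'); save('w17',f)
C=np.array([.5962,.0637]); d=r.get_state()['tool_pos'][:2]-C; print(np.hypot(*d),np.degrees(np.arctan2(d[1],d[0])))
E
```

```text
turn [ 0.0014 -0.0006  0.0001] shift [-0.0001 -0.0003  0.0011] pos [0.6134 0.1742 0.0246] gap 0.0169 F [-0.8  0.5  6.4] t 26.25
0.11185204466004925 81.18693722592313
```

View pics/w17.png

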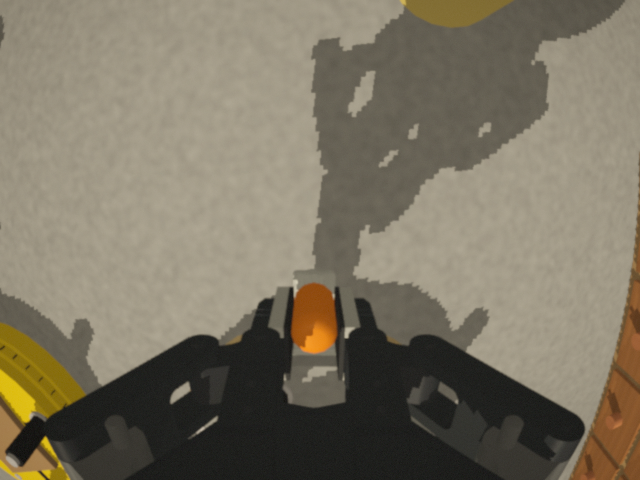

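The knob is held at a 16.9 mm gap. Turning the collar about 0.4 rad along the arc.

>>> move_arm(deltas=[[[0,0,-0.05],[0,-0.0056,0],0.01],[[0,0,-0.05],[0,-0.0056,0],0.01],[[0,0,-0.05],[0,-0.0056,0],0.01],[[0,0,-0.05],[0,-0.0056,0],0.01],[[0,0,-0.05],[0,-0.0056,0],0.01],[[0,0,-0.05],[0,-0.0056,0],0.01],[[0,0,-0.05],[0,-0.0056,0],0.01],[[0,0,-0.05],[0,-0.0056,0],0.01]])

```text
clock: 27.3
tool_pos: [0.5695, 0.1725, 0.0246]
tool_rot: [0.614, 0.789, 0.001, 0.001]
ft_force: [3.3, -7.8, 5.7]
finger_gap: 0.0169
```

```bash
cat >> h.py <<'E'
def ang():
    C=np.array([.5962,.0637]); s=r.get_state(); d=s['tool_pos'][:2]-C; a=np.arctan2(d[1],d[0])
    y=Ro.from_quat(s['tool_rot']).apply([0,1,0]); ft=s['ft_force']
    print('r',np.hypot(*d).round(4),'collar~',(a-np.radians(81.2)).round(3),'tool yaw turn',(np.arctan2(y[1],y[0])-np.radians(-8.75)).round(3),'F tang(ccw)',(ft[:2]@[-np.sin(a),np.cos(a)]).round(1),'rad',(ft[:2]@[np.cos(a),np.sin(a)]).round(1),'z',ft[2].round(1),'gap',s['finger_gap'].round(4),'tz',s['wrist_torque'].round(2),s['clock'])
E
python3 - <<'E'
from h import *
ang(); f=r.grab_frame('wrist'); save('w18',f); ang()
E
```

```text
Traceback (most recent call last):
  File "h.py", line 50, in ang
    print('r',np.hypot(*d).round(4),'collar~',(a-np.radians(81.2)).round(3),'tool yaw turn',(np.arctan2(y[1],y[0])-np.radians(-8.75)).round(3),'F tang(ccw)',(ft[:2]@[-np.sin(a),np.cos(a)]).round(1),'rad',(ft[:2]@[np.cos(a),np.sin(a)]).round(1),'z',ft[2].round(1),'gap',s['finger_gap'].round(4),'tz',s['wrist_torque'].round(2),s['clock'])
                                                                                                                                                                                                                                                                             ^^^^^^^^^^^^^^^^^^^^^
AttributeError: 'float' object has no attribute 'round'
```

```bash
sed -i "s/s\['finger_gap'\].round(4)/s['finger_gap']/" h.py
python3 - <<'E'
from h import *
ang(); f=r.grab_frame('wrist'); save('w18',f); ang()
E
```

```text
r 0.112 collar~ 0.395 tool yaw turn 0.401 F tang(ccw) -1.4 rad -8.4 z 5.7 gap 0.016922671767960265 tz [-1.14 -0.39 -0.09] 27.3
r 0.112 collar~ 0.4 tool yaw turn 0.404 F tang(ccw) 1.4 rad -6.5 z 6.3 gap 0.016746337879876155 tz [-1.23  0.06 -0.05] 27.35
```

View pics/w18.png

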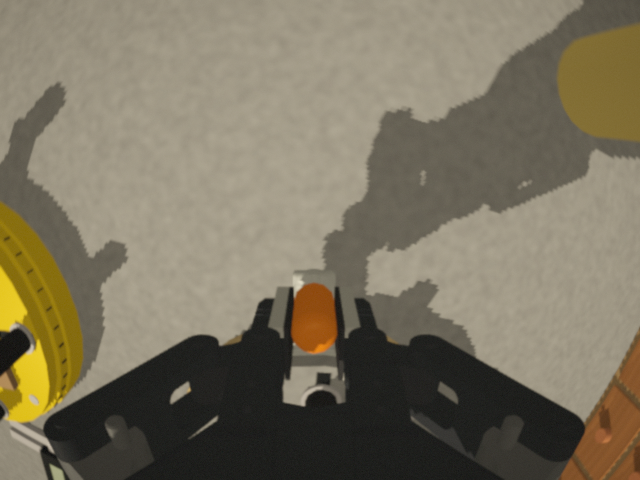

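Collar at about 0.40 and following, with a slight outward drift (8 N radial). On to about 0.70, then slower.

>>> move_arm(deltas=[[[0,0,-0.05],[-0.001,-0.0056,0],0.01],[[0,0,-0.05],[-0.0002,-0.0056,0],0.01],[[0,0,-0.05],[-0.0002,-0.0056,0],0.01],[[0,0,-0.05],[-0.0002,-0.0056,0],0.01],[[0,0,-0.05],[-0.0002,-0.0056,0],0.01],[[0,0,-0.05],[-0.0002,-0.0056,0],0.01],[[0,0,-0.02],[0,-0.0022,0],0.01],[[0,0,0],[0,0,0],0.01]])

```text
clock: 28.35
tool_pos: [0.5375, 0.1591, 0.0246]
tool_rot: [0.481, 0.877, 0.002, 0.001]
ft_force: [2.9, 9.2, 3.2]
finger_gap: 0.0168
```

```bash
python3 - <<'E'
from h import *
ang()
E
```

```text
r 0.112 collar~ 0.705 tool yaw turn 0.72 F tang(ccw) -7.3 rad 6.3 z 3.2 gap 0.016839710713423835 tz [ 1.5  -0.32 -0.24] 28.35
```

>>> move_arm(deltas=[[[0,0,-0.01],[0.0005,-0.0012,0],0.01],[[0,0,-0.01],[0,-0.0012,0],0.01],[[0,0,-0.01],[0,-0.0012,0],0.01],[[0,0,-0.01],[0,-0.0012,0],0.01],[[0,0,0],[0,0,0],0.01],[[0,0,0],[0,0,0],0.01],[[0,0,0],[0,0,0],0.01],[[0,0,0],[0,0,0],0.01]])

```text
clock: 29.35
tool_pos: [0.5351, 0.1573, 0.0246]
tool_rot: [0.464, 0.886, 0.003, 0.003]
ft_force: [11.3, 13.1, -1.2]
finger_gap: 0.0168
```

```bash
python3 - <<'E'
from h import *
ang()
E
```

```text
r 0.1118 collar~ 0.732 tool yaw turn 0.759 F tang(ccw) -16.6 rad 4.8 z -1.2 gap 0.016774172783542235 tz [ 1.99 -1.61 -0.1 ] 29.35
```

>>> move_arm(deltas=[[[0,0,0],[0,-0.001,0],0.01],[[0,0,0],[0,-0.001,0],0.01],[[0,0,0],[0,-0.001,0],0.01],[[0,0,0],[0,0,0],0.01],[[0,0,0],[0,0,0],0.01],[[0,0,0],[0,0,0],0.01],[[0,0,0],[0,0,0],0.01],[[0,0,0],[0,0,0],0.01]])

```text
clock: 30.35
tool_pos: [0.5335, 0.1562, 0.0247]
tool_rot: [0.463, 0.886, 0.004, 0.004]
ft_force: [15.1, 18.6, -5.3]
finger_gap: 0.0171
```

```bash
python3 - <<'E'
from h import *
ang()
E
```

```text
r 0.1118 collar~ 0.749 tool yaw turn 0.76 F tang(ccw) -22.9 rad 6.9 z -5.3 gap 0.017057894449135545 tz [ 2.92 -2.17  0.09] 30.35
```

The force is climbing (23 N) while the angle levels off near 0.75, so the jaws are on the rings. I'll relieve the load, let go, rise and inspect.

>>> move_arm(deltas=[[[0,0,0],[-0.0005,0.0015,0],0.01],[[0,0,0],[0,0.0012,0],0.01],[[0,0,0],[0,0,0],0.022],[[0,0,0],[0,0,0],0.032],[[0,0,0],[0,0,0],0.045],[[0,0,0],[0,0,-0.015],0.045],[[0,0,0],[0,0,-0.05],0.045],[[0,0,0],[0,0,-0.05],0.045]])

```text
clock: 31.35
tool_pos: [0.5313, 0.155, 0.1407]
tool_rot: [0.463, 0.886, -0.0, -0.0]
ft_force: [0.1, -0.6, -0.5]
finger_gap: 0.0453
```

>>> move_arm(deltas=[[[0,0,0],[-0.03,0,-0.03],0.045],[[0,0,0],[-0.05,0,-0.03],0.045],[[0,0,0],[-0.05,0,-0.02],0.045],[[0,0,0],[-0.04,0,0],0.045],[[0,0,0],[0,0,0],0.045],[[0,0,0],[0,0,0],0.045],[[0,0,0],[0,0,0],0.045],[[0,0,0],[0,0,0],0.045]])

```text
clock: 32.35
tool_pos: [0.6284, 0.0164, 0.2188]
tool_rot: [0.463, 0.886, 0.0, -0.0]
ft_force: [-0.1, -0.6, -0.3]
finger_gap: 0.0448
```

```bash
python3 - <<'E'
from h import *
import pickle
s=r.get_state(); print(s['tool_pos'],s['ft_force'].round(1))
f=r.grab_frame('wrist'); P=fcloud(f); save('w20',f); pickle.dump(f,open('w20.pkl','wb'))
g=r.grab_frame('top'); save('t4',g)
E
```

```text
[0.62841438 0.01635263 0.218832  ] [-0.1 -0.6 -0.3]
```

View pics/w20.png

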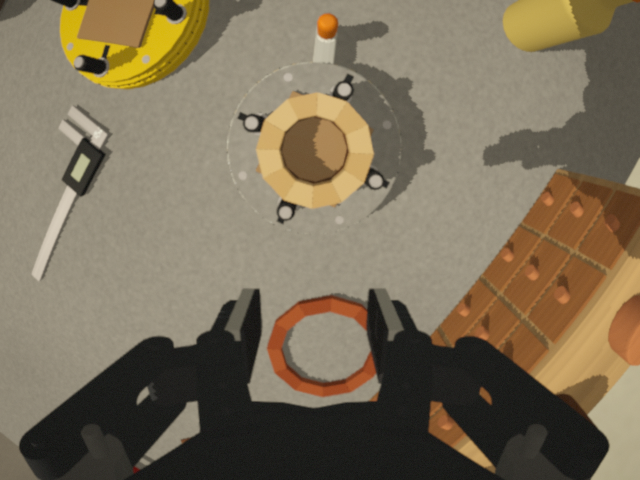

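View pics/t4.png

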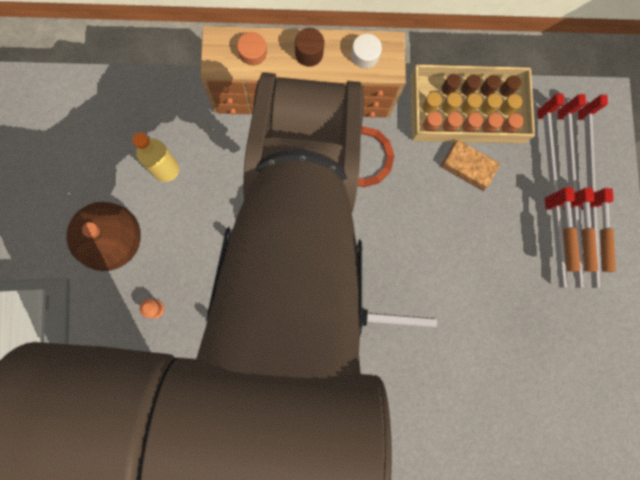

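Jaws (251,124), (344,90), (376,181) and (287,212) stand close to the maple ring, and the knob is at (327,25). Measuring jaw radius, ring centre and knob angle.

```bash
python3 - <<'E'
from h import *
import pickle
f=pickle.load(open('w20.pkl','rb')); P=fcloud(f)
hsv=cv2.cvtColor(f['color'],cv2.COLOR_RGB2HSV)
wood=(hsv[...,0]<25)&(hsv[...,1]>70)
m=wood&(abs(P[...,2]-.0755)<.006)&(np.hypot(P[...,0]-.596,P[...,1]-.0635)<.06)
p=P[m]; c,rad=cv2.minEnclosingCircle(p[:,:2].astype(np.float32)); print('maple',len(p),np.round(c,4),rad,np.median(p[:,2]),np.linalg.lstsq(np.c_[p[:,:2],np.ones(len(p))],p[:,2],rcond=None)[0][:2])
J=[]
for u,v in [(251,123),(344,90),(376,181),(286,212)]:
    print(u,v,fonz(f,u,v,.08).round(4)); J.append(fonz(f,u,v,.08)[:2])
J=np.array(J); C=J.mean(0); print('centre',C,np.hypot(*(J-C).T))
k=fonz(f,327,21,.066)[:2]; print('knob',k); d=k-C; print(np.hypot(*d),np.degrees(np.arctan2(d[1],d[0])))
save('w20c',f,(220,0,410,240),3)
E
```

```text
maple 6617 [0.5946 0.0639] 0.050448957830667496 0.07543186042683474 [-0.00152051 -0.00035852]
251 123 [0.5415 0.0538 0.08  ]
344 90 [0.5869 0.1169 0.08  ]
376 181 [0.6502 0.0725 0.08  ]
286 212 [0.6052 0.0096 0.08  ]
centre [0.59593739 0.06319173] [0.05525667 0.05445291 0.05506428 0.05439115]
knob [0.54112521 0.16022174]
0.11144145863128622 119.46207209254376
```

View pics/w20c.png

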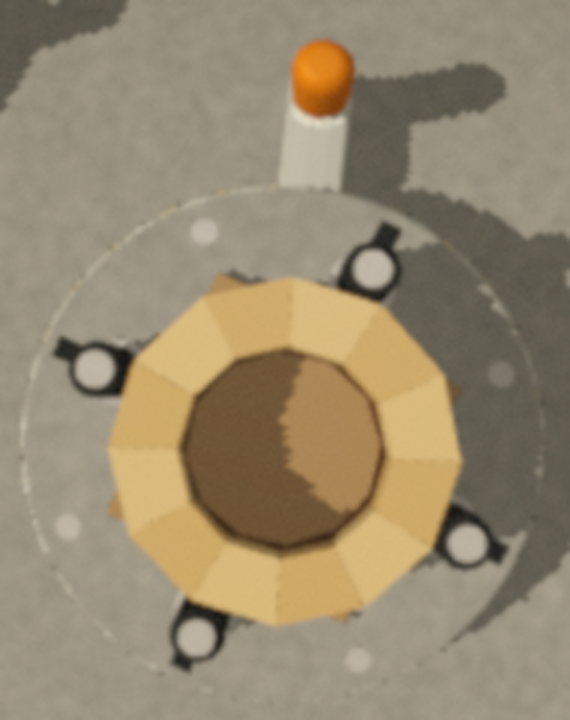

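The two estimates disagree: the jaw radius gives about 0.80 and the knob angle about 0.67. I'll check with the scene camera against its starting frame.

```bash
python3 - <<'E'
from h import *
import pickle
f0=pickle.load(open('scene0.pkl','rb')); f=r.grab_frame('scene'); pickle.dump(f,open('scene1.pkl','wb'))
save('s1',f,(270,220,430,320),5)
for g in (f0,f):
    P=cloud(g); hsv=cv2.cvtColor(g['color'],cv2.COLOR_RGB2HSV)
    m=(hsv[...,0]<14)&(hsv[...,1]>170)&(P[...,2]>.03)&(P[...,2]<.075)&(np.hypot(P[...,0]-.596,P[...,1]-.0637)<.135)&(np.hypot(P[...,0]-.596,P[...,1]-.0637)>.09)
    p=P[m]; c=np.median(p,0); d=c[:2]-[.596,.0637]; v,u=np.nonzero(m); print(len(p),c.round(4),u.mean(),v.mean(),np.hypot(*d),np.degrees(np.arctan2(d[1],d[0])))
E
```

```text
0 [nan nan nan] nan nan nan nan
0 [nan nan nan] nan nan nan nan
  return _methods._mean(a, axis=axis, dtype=dtype,
  ret = um.true_divide(
<stdin>:8: RuntimeWarning: Mean of empty slice.
  ret = ret.dtype.type(ret / rcount)
```

View pics/s1.png

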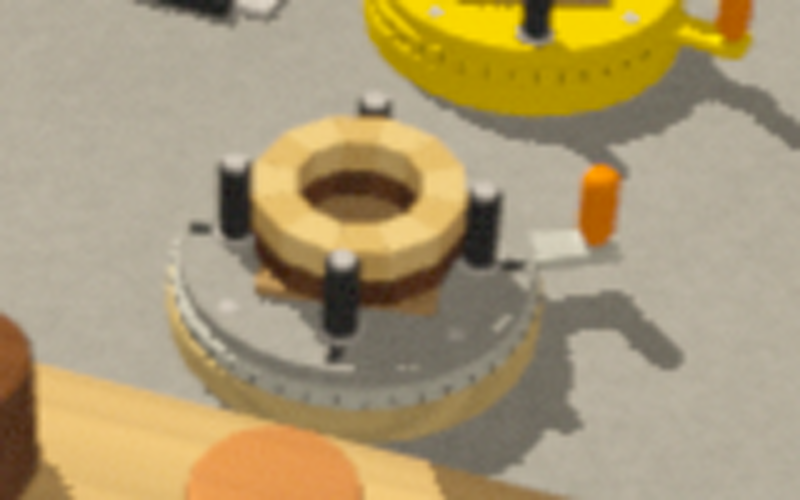

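```bash
python3 - <<'E'
from h import *
import pickle
f0=pickle.load(open('scene0.pkl','rb')); f=pickle.load(open('scene1.pkl','rb')); save('s0',f0,(270,220,430,320),5)
P=cloud(f)
print([P[v,390].round(4).tolist() for v in range(254,270,3)])
P0=cloud(f0); print([P0[v,388].round(4).tolist() for v in range(275,292,3)])
C=np.array([.596,.0637])
def a(f,u,v,z):
    k=onz(f,u,v,z); d=k[:2]-C; print(k.round(4),np.hypot(*d).round(4),np.degrees(np.arctan2(d[1],d[0])).round(2))
a(f,389.8,261.4,.046); a(f,389.8,254.6+1,.066)
E
```

```text
[[0.5447, 0.1635, 0.0677], [0.5475, 0.1647, 0.0615], [0.5494, 0.1658, 0.0546], [0.5518, 0.167, 0.048], [0.5488, 0.1675, 0.0368], [0.5472, 0.1682, 0.0267]]
[[0.6116, 0.1739, 0.0648], [0.6204, 0.1758, 0.0644], [0.6218, 0.1769, 0.0573], [0.6216, 0.1777, 0.0488], [0.6205, 0.1784, 0.0393], [0.6201, 0.1791, 0.0303]]
[0.5441 0.1651 0.046 ] 0.1139 117.11
[0.5483 0.164  0.066 ] 0.111 115.46
```

View pics/s0.png

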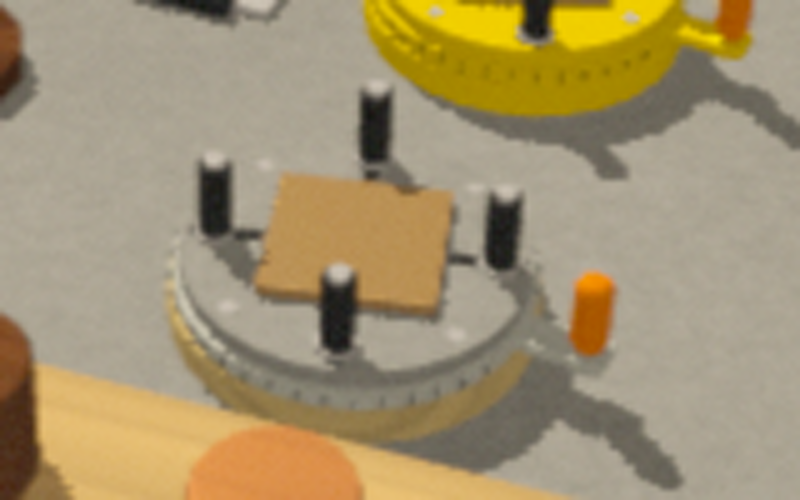

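```bash
python3 - <<'E'
from h import *
import pickle
f=pickle.load(open('w20.pkl','rb'))
# camera in tool frame
s=r.get_state(); Rt=Ro.from_quat(s['tool_rot']).as_matrix(); p=s['tool_pos']
Rc=np.array(f['R'])@Rt; tc=np.array(f['R'])@p+np.array(f['t'])
def cam(pos,yaw):
    a=np.radians(yaw); y=np.array([np.cos(a),np.sin(a),0]); z=np.array([0,0,-1.]); x=np.cross(y,z); T=np.stack([x,y,z],1)
    g=dict(f); R=Rc@T.T; g['R']=R; g['t']=tc-R@np.array(pos); return g
C=np.array([.596,.0635])
def rep(g,pts,z=.08):
    J=np.array([fonz(g,u,v,z)[:2] for u,v in pts]); print(J.round(4).tolist(),'r',np.hypot(*(J-C).T).round(4),'pair',[np.hypot(*(J[i]-J[i-1])).round(4) for i in range(1,len(J))])
rep(cam([.5955,.0633,.1446],54.4),[(246,174),(388,178)])
rep(cam([.5952,.0633,.1219],54.4),[(235,181),(397,182.5)])
im=cv2.imread('pics/w15.png')[130:230,200:440]; cv2.imwrite('pics/w15c.png',cv2.resize(im,None,fx=3.2,fy=3.2,interpolation=cv2.INTER_CUBIC))
im=cv2.imread('pics/top0.png'); 
f0=pickle.load(open('top0.pkl','rb'))
# top0 crop caps (scale5, offset 210,160)
J=np.array([onz(f0,210+u/5,160+v/5,.08)[:2] for u,v in [(330,104),(505,232),(373,408),(197,278)]]); print(J.round(4).tolist(),'c',J.mean(0),np.hypot(*(J-J.mean(0)).T))
E
```

```text
[[0.5325, 0.0578], [0.5844, 0.1264]] r [0.0637 0.0639] pair [np.float64(0.086)]
[[0.532, 0.0554], [0.5842, 0.1271]] r [0.0645 0.0646] pair [np.float64(0.0886)]
[[0.6583, 0.0721], [0.6055, -0.0008], [0.5315, 0.052], [0.5841, 0.1247]] c [0.594856  0.0620202] [0.06424265 0.06368581 0.06410461 0.06362049]
```

View pics/w15c.png

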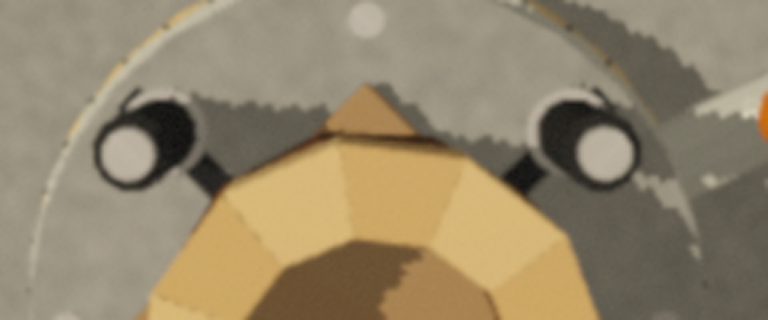

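The jaw radius started at 64.0 mm by three separate measurements, so the collar began at about 0.13 and not 0. It now stands at about 0.13 + 0.66 = 0.79, which agrees with the 0.80 from the present jaw radius (54.8 mm). The last bit of push was only squeeze and it sprang back. Last check: the ring centres.

```bash
python3 - <<'E'
from h import *
import pickle
f=pickle.load(open('w20.pkl','rb')); P=fcloud(f)
o=lambda u,v,z: fonz(f,220+u/3,v/3,z)[:2]
print('maple ext',[o(*q,.076).round(4).tolist() for q in [(108,450),(461,460),(290,278),(278,626)]], np.mean([o(*q,.076) for q in [(108,450),(461,460),(290,278),(278,626)]],0))
print('walnut in scene:')
g=pickle.load(open('scene1.pkl','rb'));Q=cloud(g);hsv=cv2.cvtColor(g['color'],cv2.COLOR_RGB2HSV)
for lo,hi,n in ((.046,.058,'walnut side'),(.063,.074,'maple side')):
    m=(Q[...,2]>lo)&(Q[...,2]<hi)&(hsv[...,1]>80)&(np.hypot(Q[...,0]-.596,Q[...,1]-.0635)<.052)&(np.hypot(Q[...,0]-.596,Q[...,1]-.0635)>.040)&(Q[...,0]>.6)
    p=Q[m][:,:2]; A=np.c_[2*p,np.ones(len(p))]; s=np.linalg.lstsq(A,(p**2).sum(1),rcond=None)[0]; print(n,len(p),s[:2].round(4),np.sqrt(s[2]+s[0]**2+s[1]**2).round(4))
s=r.get_state();print(s['ft_force'].round(1),s['joint_vel'].round(3),s['clock'])
t0=pickle.load(open('top0.pkl','rb'));t=r.grab_frame('top')
for n,b in dict(bottle=(130,120,185,185),block=(440,135,505,195),holder=(135,295,170,322)).items():
    x0,y0,x1,y1=b; print(n,np.abs(t0['color'][y0:y1,x0:x1].astype(int)-t['color'][y0:y1,x0:x1]).mean().round(2))
E
```

```text
maple ext [[0.5566, 0.0375], [0.636, 0.0896], [0.5705, 0.1031], [0.6219, 0.0236]] [0.59625264 0.06344102]
walnut in scene:
walnut side 135 [0.5956 0.0655] 0.0473
maple side 150 [0.5967 0.0659] 0.0465
[-0.8  0.5  0.1] [-0.004  0.002 -0.002  0.001 -0.002 -0.   ] 32.5
bottle 33.35
block 36.49
holder 34.36
```

```bash
python3 - <<'E'
import cv2,numpy as np
a=cv2.imread('pics/top0.png').astype(int);b=cv2.imread('pics/t4.png').astype(int)
for n,(x0,y0,x1,y1) in dict(bottle=(130,120,185,185),block=(440,135,505,195),holder=(135,295,170,322),shade=(60,195,145,275),cherry=(365,120,400,195),caliper=(375,305,445,330)).items():
    A=a[y0:y1,x0:x1];B=b[y0:y1,x0:x1]; print(n,abs(A-B).mean().round(2),A.mean().round(1),B.mean().round(1),np.abs(cv2.phaseCorrelate(A.mean(2),B.mean(2))[0]).round(2))
E
```

```text
bottle 33.31 112.5 131.1 [0.   0.11]
block 36.44 103.7 140.2 [0.07 0.08]
holder 34.35 97.4 131.8 [0.01 0.53]
shade 20.92 68.4 81.4 [0.03 0.1 ]
cherry 34.97 98.8 133.8 [0.04 0.43]
caliper 41.96 121.3 163.3 [0.06 0.49]
```

The difference was only exposure: the shifts are at most 0.5 px (about 1 mm), so the bystanders have not moved. Handing in.

```bash
python3 -c "
from bench import r
print(r.sign_off())"
```

```text
the job is handed in; nothing more can be done
None
```

The job is handed in at about 32.6 s, with both rings stacked, pressed and centred in the grey chuck. I lowered the walnut ring onto the pad, let go and pressed it with about 32 N. I then lowered the maple ring onto it, let go and pressed that with 14 N. Last I turned the collar anticlockwise by its knob until the jaws stopped on the rings, and let go.

**Rings:** The maple ring's centre is within 0.5 mm of the jaws' centre, its top is at 75.4 mm and it lies level. The walnut ring sits within about 1–2 mm of the same axis, a coarser measurement from the scene camera.

**Bystanders:** All six show no shift beyond about 1 mm, and the gripper was clear of everything.

**What disagreed:**
- **Fingertips:** They stand about 18 mm behind the TCP, not 8 mm ahead of it as stated. My first grasp closed above the walnut ring without touching it; I measured again and corrected.
- **Collar angle:** The jaw radius gives about 0.80. The knob's travel is only about 0.66, which fits if the collar started near 0.13 rather than 0, as the jaw radius at the start suggests. The collar also sprang back about 0.1 rad on release. I take it to be at about 0.79, above the 0.70 needed. If it really started at 0, it would be just short of that.

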